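# Set up the repair counter's parts stand

### The arm

A 6-joint arm with a two-finger parallel gripper is mounted at the origin on the work surface. World frame = base frame: x ahead of the robot, y to its left, z up, the work surface at z = 0. Lengths are in m, angles in rad, forces in N, time in s.
With the tool pointing down it reaches from about 0.25 to 0.725 m from the base axis. Payload 4 kg.
Tool frame: the origin (TCP) lies midway between the tips of the shut fingers; the grasp point (between the pads) lies 19 mm behind it; z points along the fingers, y is the direction in which the jaws open and shut (so a half turn about z gives the same grasp; the last joint's range is limited). The gripper opens to 85 mm and grips with 20 to 120 N. Pads are 22 mm wide; open, the fingers measure 114 mm over their backs; the gripper's body (76 mm by 85 mm) begins 54 mm behind the grasp point. The pads swing forward as they close: fully open they stand 13 mm farther back than shut.
Start: joints at [1.172, 0.241, 0.005, 1.335, 0, 1.571], TCP at [0.194, 0.461, 0.231] pointing down, gripper open.
Joint ranges: [-2.72, 2.72], [-1.05, 1.87], [-1.09, 1.28], [-1.99, 2.15], [-1.42, 1.44], [-3.14, 3.14]. Speed limits (rad/s): [2.79, 2.79, 3.14, 3.14, 3.14, 3.14].

### API

Orientations are given as a unit quaternion [x, y, z, w].
In Python, from workcell import get_obs, camera, camera_model, job_done, masks_of gives the robot as it stands.
- The arm moves only by the tool jog_arm, never from a script. Its argument "deltas" is a list that holds one entry, the list of rows, each a list of 7 numbers: the shift along the tool's x, y, z in mm, then the turn, a rotation vector about the tool's x, y, z in degrees, then the finger opening in mm, from 0 to 85.4. A call has 1 to 5 rows; each row shifts and turns the pose as measured when the row begins, along the tool's axes as they then stand; what a row does not reach is not made up. A row lasts 1/10 s, in which the tool goes at most 50 mm and 8.59 degrees, less where a joint would pass 70% of its speed; a pose out of reach is approached as far as the arm can. A call with a gripper value outside its range is refused whole. The fingers move at their own pace and stop on an object; the grip force is fixed at half the most. Time passes only in rows, so rows that do not move let the fingers close. It gives the time, the measured TCP pose, the force and the opening at its end, in the units of the state.
- get_obs(): the state, without advancing time (a new reading comes with each control period).
- camera(name): name is "side" or "top" or "wrist"; returns the picture (420x560x3 uint8, red, green, blue); there is no depth.
- camera_model(name): a dict with "fovy" (degrees; the focal length in pixels is half the picture's height over the tangent of half this angle, whatever the lens; pixels are square), "cx", "cy" (the principal point, pixels), "pose" (4x4, takes a point from camera to world coordinates); the wrist camera has in their place "T_tool_cam" (4x4, takes a point from camera to tool coordinates, whose origin is the TCP and whose axes are the flange's). Camera axes: x right, y down, z forward; pixel columns grow to the right and rows downward; lengths in m; the calibration is good to about 2 mm. A picture is of the moment at which its call begins: read the wrist's pose just before it. camera_model takes no time and is no camera call.
- job_done(): hands the job in, once; it reports no verdict.
Trained networks look in the newest picture that a camera, given by its name, has taken for a name from the list of things; names that differ only in an ending like _2 or _b are one class to them, and where a whole thing is asked for, a point or a joint stands for the part that bears it (a point fixed in the world has none). Each returns a list of dicts, best first, with "conf" (0 to 1); they miss things now and then, are a little off and sometimes report something else, mostly with a low value. They report only what shows in the picture. A call takes as long as a camera call.
- masks_of(target, camera): "pixels" (420x560 bool, what is visible of it) and "at" ([column, row] in pixels, amid what is visible of it).
The state is a dict: "clock": time; "joint_pos": joint angles; "joint_vel": joint speeds; "tau": joint torques, N m; "eef_pos": TCP position; "tool_rot": TCP orientation; "ft_force": force on the tool from outside, world axes, zero at the start; "ft_torque": the same for the moment, N m; "grip_width": finger opening in m.
Only numpy, scipy, OpenCV 4.12 (cv2) and the standard library are available. Lean on these libraries where they do the work, as an engineer would, in place of code of your own. Each camera call takes 0.05 s, during which the arm holds its last target. There are 200 camera calls.

### The job

Set up the parts stand on the shoe-repair counter. Fit the white platter on the stand's upright shaft, turned so that its keyway drops over the brass key and it lies fully home on the round base; then build one stack of all the parts boxes on the platter's two lugs, each locked flat over the lugs below it, with the red-lidded handle box last, on top. The other boxes may go in any order; leave the brush, the polish tin and the bell where they are.

Things in the scene. Friction and masses are not known exactly. Their poses are not given: they have to be found in the camera images.
- stand: Fixed stand: round dark base 200 mm across, 20 mm high; on its axis an upright steel shaft, 24 mm diameter, 62 mm above the base top, the last 8 mm tapered. A brass key 9 mm wide runs up the shaft's +x side to 44 mm above the base top, reaching 20 mm from the axis. Origin: centre of the underside; x points from the axis to the key. It does not turn.
- platter: Loose white plate, 0.4 kg, flat on the counter at first: 90 mm wide (y), 8 mm thick, from x = -75 to +145 mm. Origin: hub centre at the underside. The grey octagonal hub, 48 mm across flats (two face +-y), is 48 mm high from the underside. It balances within 25 mm of the hub.
- hub_top (a point): Top centre of the platter's hub, 48 mm above its underside. The bore, 28 mm wide, goes right through; the hub's +x side is open: the keyway, 12 mm wide between yellow cheeks. Home, the platter lies on the base top, 20 mm above the stand's origin, its x along the stand's x (up to 0.15 rad of play either way); at a wrong angle the key's top stops it 44 mm too high.
- dock (a point): Where the lowest box's underside centre goes: on the platter's top face (8 mm above its underside), 85 mm from the hub axis along platter x. Two lugs stand 37 mm either side of it along x, as on the box lids: round, 18 mm across tapering to 13 mm, 8 mm high. Boxes lie with their length along the platter's x.
- box_green: Green parts box and lid, starts upright; 110 x 56 mm, 42 mm high to the lid's top, 0.22 kg (+-30 %). Origin: centre of the underside; x along its length, z up. Two black lugs on the lid at x = +-37 mm; under them in the base two 21 mm square recesses, 9 mm deep. Set over lugs it drops to rest flat on what is below (pitch 42 mm); off them it rides 8 mm high or tilts. Same either way round. May be absent.
- box_blue: Blue parts box and lid, starts upright; 110 x 56 mm, 42 mm high to the lid's top, 0.22 kg (+-30 %). Origin: centre of the underside; x along its length, z up. Two black lugs on the lid at x = +-37 mm; under them in the base two 21 mm square recesses, 9 mm deep. Set over lugs it drops to rest flat on what is below (pitch 42 mm); off them it rides 8 mm high or tilts. Same either way round. May be absent.
- box_orange: Orange parts box and lid, starts upright; 110 x 56 mm, 42 mm high to the lid's top, 0.22 kg (+-30 %). Origin: centre of the underside; x along its length, z up. Two black lugs on the lid at x = +-37 mm; under them in the base two 21 mm square recesses, 9 mm deep. Set over lugs it drops to rest flat on what is below (pitch 42 mm); off them it rides 8 mm high or tilts. Same either way round. May be absent.
- box_yellow: Yellow parts box and lid, starts upright; 110 x 56 mm, 42 mm high to the lid's top, 0.22 kg (+-30 %). Origin: centre of the underside; x along its length, z up. Two black lugs on the lid at x = +-37 mm; under them in the base two 21 mm square recesses, 9 mm deep. Set over lugs it drops to rest flat on what is below (pitch 42 mm); off them it rides 8 mm high or tilts. Same either way round. May be absent.
- box_purple: Purple parts box and lid, starts upright; 110 x 56 mm, 42 mm high to the lid's top, 0.22 kg (+-30 %). Origin: centre of the underside; x along its length, z up. Two black lugs on the lid at x = +-37 mm; under them in the base two 21 mm square recesses, 9 mm deep. Set over lugs it drops to rest flat on what is below (pitch 42 mm); off them it rides 8 mm high or tilts. Same either way round. May be absent.
- handle_box: Grey box with a red lid, always there, 0.24 kg (+-30 %): body, size, base recesses, origin and axes as for the parts boxes, but no lugs: on its lid stands a black handle bar along x, 70 mm long, 14 mm thick (y), from 42 to 68 mm above the underside. Nothing can stand on it.
- brush: Wooden shoe brush, 160 x 52 x 47 mm, bristles down; origin at the centre of its underside. Bystander, to be left where it is.
- tin: Round polish tin, black with a brass lid, 83 mm across, 28 mm high; origin at the centre of its underside. Bystander, to be left where it is.
- bell: Steel counter bell, 84 mm across, 55 mm high; origin at the centre of its underside. Bystander, to be left where it is.

How it is judged:
By the outcome, as a careful person would: the job done as asked, in the order asked, and still so for the second after the job is handed in, with the robot touching nothing.
Of box_green, box_blue, box_orange, box_yellow, box_purple only 3 to 5 are there at a start; the rules pass over those that are not, and their reading is None.
At some moment in a run one of box_green, box_blue, box_orange, box_yellow, box_purple, handle_box may be knocked a few centimetres aside while the robot is not near it.
Once in a run the grip may slacken for a moment while it holds something.
It also fails if it takes over 210 s, if anything falls off the work surface, if the arm or the gripper's body presses on something with over 40 N, if the wrist force passes 120 N, or if a joint passes its speed limit or range.

## Working session

There is one attempt and no reset: what is moved stays moved. The work goes in short steps, Python scripts to look and compute and a tool call to move; the robot and the scene stay as the last step left them, time stands still between calls to the robot, and variables do not carry over. Pictures are saved under pics/ and viewed, about 12 in all and at most 16, crops included, and the job is handed in when it is done.

Besides the shell and the picture viewer there is one more tool, called after "Request:" as name([rows], argument=value, ...), one row to a line, values as JSON. jog_arm: Moves the arm, as the interface text tells. Its arguments: {"type":"object","properties":{"deltas":{"type":"array"}},"required":["deltas"]}

```bash
ls; mkdir -p pics; python3 - <<'E'
from workcell import *
import cv2,numpy as np
o=get_obs();print(o)
for n in ["side","top","wrist"]:
    im=camera(n);m=camera_model(n);print(n,{k:np.round(np.array(v),4).tolist() for k,v in m.items()})
    cv2.imwrite(f"pics/{n}0.png",im[:,:,::-1])
E
```

```text
pics
{'clock': 0.0, 'joint_pos': array([1.17200862e+00, 2.41408894e-01, 3.70610420e-03, 1.33517906e+00,
       3.20954914e-05, 1.57078890e+00]), 'joint_vel': array([ 0.00101092, -0.00093339, -0.00097168,  0.00035472,  0.00013333,
        0.00158637]), 'tau': array([ 5.59556265e-04, -3.72319365e+01,  2.52406847e+01,  1.70147710e-02,
       -6.18332274e-05, -6.38322973e-06]), 'eef_pos': array([0.19389604, 0.46018685, 0.23040807]), 'tool_rot': array([ 1.98071498e-01,  9.80187020e-01, -1.01892134e-03, -2.22278737e-04]), 'ft_force': array([ 1.72079961, -0.39643017,  0.22727775]), 'ft_torque': array([-0.02239827, -0.02859378, -0.03714576]), 'grip_width': 0.08552229263078345}
side {'fovy': 42.674, 'cx': 278.1903, 'cy': 212.2803, 'pose': [[0.9976, -0.0536, 0.044, 0.4836], [-0.0693, -0.7623, 0.6435, -0.7921], [-0.0009, -0.645, -0.7642, 0.9998], [0.0, 0.0, 0.0, 1.0]]}
top {'fovy': 54.8049, 'cx': 278.0983, 'cy': 210.3492, 'pose': [[0.0224, -0.9855, 0.1679, 0.3797], [-0.9997, -0.0243, -0.009, -0.0077], [0.0129, -0.1676, -0.9858, 0.9611], [0.0, 0.0, 0.0, 1.0]]}
wrist {'fovy': 66.9208, 'cx': 276.8543, 'cy': 212.3816, 'T_tool_cam': [[0.0004, -0.9567, -0.2912, 0.0733], [1.0, 0.0003, 0.0004, 0.0007], [-0.0003, -0.2912, 0.9567, -0.1427], [0.0, 0.0, 0.0, 1.0]]}
```

View pics/top0.png

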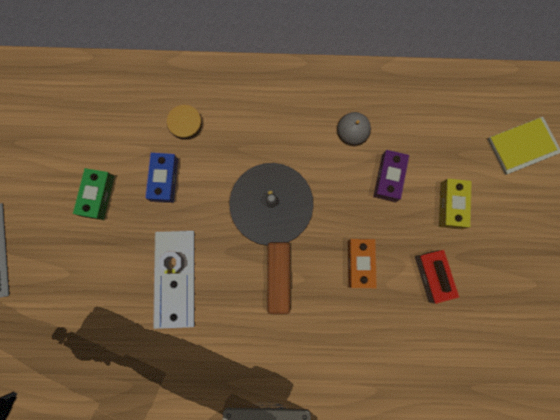

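View pics/side0.png

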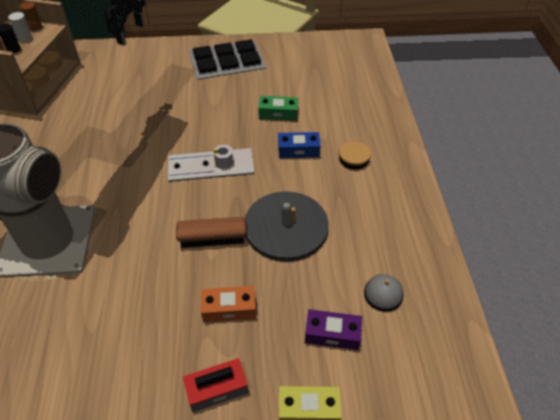

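```bash
cat > h.py <<'E'
from workcell import *
import numpy as np,cv2
from scipy.optimize import minimize
from scipy.spatial.transform import Rotation as R
BOX=["box_green","box_blue","box_orange","box_yellow","box_purple","handle_box"]
def cuboid(x0,x1,y0,y1,z0,z1): return np.array([[x,y,z] for x in(x0,x1) for y in(y0,y1) for z in(z0,z1)])
def cyl(cx,cy,r0,r1,z0,z1,n=24,ph=0):
    t=np.arange(n)*2*np.pi/n+ph
    return np.array([[cx+r*np.cos(a),cy+r*np.sin(a),z] for r,z in((r0,z0),(r1,z1)) for a in t])
body=cuboid(-.055,.055,-.028,.028,0,.042)
lugs=lambda c,z:[cyl(c+s*.037,0,.009,.0065,z,z+.008) for s in(-1,1)]
def model(n):
    if n=="handle_box": return [body,cuboid(-.035,.035,-.007,.007,.042,.068)]
    if n.startswith("box"): return [body]+lugs(0,.042)
    if n=="platter": return [cuboid(-.075,.145,-.045,.045,0,.008),cyl(0,0,.024/np.cos(np.pi/8),.024/np.cos(np.pi/8),0,.048,8,np.pi/8)]+lugs(.085,.008)
    if n=="stand": return [cyl(0,0,.1,.1,0,.02,72),cyl(0,0,.012,.012,.02,.074),cyl(0,0,.012,.008,.074,.082),cuboid(0,.02,-.0045,.0045,.02,.064)]
    if n=="brush": return [cuboid(-.08,.08,-.026,.026,0,.047)]
def cam(n):
    m=camera_model(n);m["f"]=210/np.tan(np.radians(m["fovy"])/2)
    if n=="wrist":
        o=get_obs();T=np.eye(4);T[:3,:3]=R.from_quat(o["tool_rot"]).as_matrix();T[:3,3]=o["eef_pos"];m["pose"]=T@m["T_tool_cam"]
    return m
def proj(m,P):
    T=m["pose"];q=(np.asarray(P)-T[:3,3])@T[:3,:3]
    return np.c_[m["cx"]+m["f"]*q[:,0]/q[:,2],m["cy"]+m["f"]*q[:,1]/q[:,2]]
def ray(m,uv,z):
    T=m["pose"];d=T[:3,:3]@np.array([(uv[0]-m["cx"])/m["f"],(uv[1]-m["cy"])/m["f"],1]);p=T[:3,3]
    return p+d*(z-p[2])/d[2]
def render(m,parts,p,z0):
    c,s=np.cos(p[2]),np.sin(p[2]);im=np.zeros((420*2,560*2),np.uint8)
    for q in parts:
        w=np.c_[p[0]+c*q[:,0]-s*q[:,1],p[1]+s*q[:,0]+c*q[:,1],q[:,2]+z0]
        h=cv2.convexHull(((proj(m,w)+.5)*2*16-8).astype(np.int32))
        cv2.fillConvexPoly(im,h,255,cv2.LINE_AA,4)
    return cv2.resize(im,(560,420),interpolation=cv2.INTER_AREA)/255.
def fit(name,views,p0,z0=0,yaws=None):
    """views: list of (cam model, mask)"""
    parts=model(name)
    def cost(p):
        return sum(np.abs(render(m,parts,p,z0)-k).sum()/k.sum() for m,k in views)
    best=None
    for y in ([p0[2]] if yaws is None else yaws):
        c=cost([p0[0],p0[1],y])
        if best is None or c<best[0]: best=(c,y)
    x=np.array([p0[0],p0[1],best[1]])
    for sc in (1,.4):
        S=np.array([[0,0,0],[.012,0,0],[0,.012,0],[0,0,.25]])*sc
        r=minimize(cost,x,method="Nelder-Mead",options=dict(initial_simplex=x+S,xatol=1e-4,fatol=1e-4,maxiter=150));x=r.x
    return x,r.fun/len(views)
def look(name,camname,minconf=.3):
    r=masks_of(name,camname)
    return (r[0]["pixels"],r[0]["at"],r[0]["conf"]) if r and r[0]["conf"]>=minconf else None
def locate(names,cams=("top","side"),z0=0):
    V={}
    for c in cams:
        camera(c);m=cam(c)
        for n in names:
            k=look(n,c)
            if k: V.setdefault(n,[]).append((m,k[0],k[1],k[2],c))
    out={}
    for n in names:
        vs=V.get(n,[])
        if not vs: print(n,"not seen");continue
        p=ray(vs[0][0],vs[0][2],z0+.02)
        for sub in ([[v] for v in vs]+[vs] if len(vs)>1 else [vs]):
            x,c=fit(n,[(v[0],v[1].astype(float)) for v in sub],[p[0],p[1],0],z0,np.arange(-np.pi,np.pi,np.pi/8))
            print(n,[v[4] for v in sub],np.round(x*[1000,1000,180/np.pi],1),"cost %.3f conf %.2f"%(c,sub[0][3]))
        out[n]=x
    return out
def st():
    o=get_obs();M=R.from_quat(o["tool_rot"]).as_matrix()
    print("t %.2f"%o["clock"],"tcp",np.round(o["eef_pos"]*1000,1),"ytool yaw %.2f"%np.degrees(np.arctan2(M[1,1],M[0,1])),"tilt",np.round(np.degrees(M[:2,2]),2),"q",np.round(o["joint_pos"],2),"F",np.round(o["ft_force"],1),"w %.1f"%(o["grip_width"]*1000))
    return o,M
E
time python3 - <<'E'
from h import *
locate(BOX+["platter","stand","brush"])
st()
E
```

```text
box_green ['top'] [ 568.1  417.9 -188.2] cost 0.037 conf 0.95
box_green ['side'] [ 566.8  418.2 -188.3] cost 0.056 conf 0.59
box_green ['top', 'side'] [ 567.4  418.  -188.1] cost 0.049 conf 0.95
box_blue ['top'] [ 611.7  259.3 -181. ] cost 0.092 conf 0.75
box_blue ['side'] [ 610.6  261.6 -179.4] cost 0.055 conf 0.71
box_blue ['top', 'side'] [ 611.3  260.7 -180.1] cost 0.079 conf 0.75
box_orange ['top'] [ 421.3 -211.4 -179.9] cost 0.050 conf 0.85
box_orange ['side'] [ 419.1 -209.1 -179.2] cost 0.045 conf 0.63
box_orange ['top', 'side'] [ 419.8 -210.4 -179.9] cost 0.062 conf 0.85
box_yellow ['top'] [ 566.4 -434.  -186. ] cost 0.083 conf 0.97
box_yellow ['side'] [ 563.9 -434.7 -184. ] cost 0.027 conf 0.82
box_yellow ['top', 'side'] [ 564.4 -434.6 -184.1] cost 0.061 conf 0.97
box_purple ['top'] [ 757.6  223.5 -133.6] cost 0.604 conf 0.66
box_purple ['side'] [1143.6 1201.7 -111.8] cost 1.000 conf 0.87
box_purple ['top', 'side'] [ 756.1  228.  -106.1] cost 1.049 conf 0.66
handle_box ['top'] [ 394.7 -384.1 -165.7] cost 0.100 conf 0.87
handle_box ['side'] [ 393.7 -382.2 -164.5] cost 0.049 conf 0.83
handle_box ['top', 'side'] [ 394.1 -382.7 -164.8] cost 0.080 conf 0.87
platter ['top'] [342.3 218.6   3.3] cost 0.043 conf 0.59
platter ['side'] [341.3 221.    3.5] cost 0.110 conf 0.76
platter ['top', 'side'] [342.2 218.9   3.4] cost 0.084 conf 0.59
stand ['top'] [ 5.580e+02  5.000e-01 -1.675e+02] cost 0.033 conf 0.83
stand ['side'] [ 556.9    2.9 -148.8] cost 0.051 conf 0.70
stand ['top', 'side'] [ 557.7    0.9 -166.2] cost 0.043 conf 0.83
brush ['top'] [ 383.3  -21.4 -178.4] cost 0.107 conf 0.67
brush ['side'] [ 382.2  -19.1 -178.6] cost 0.119 conf 0.95
brush ['top', 'side'] [ 383.1  -20.7 -178.7] cost 0.115 conf 0.67
t 1.15 tcp [194.2 460.8 231.3] ytool yaw 67.15 tilt [-0.  0.] q [1.17 0.24 0.01 1.34 0.   1.57] F [ 0.7  0.  -0.9] w 85.3
real	0m50.138s
user	0m32.074s
sys	0m51.199s
```

```bash
cat >> h.py <<'E'
def plan(xyz,yaw=None,g=None,step=46,dr=8.4,minrows=1):
    """rows from present pose to TCP xyz (mm), tool-y yaw deg (unwrapped, nearest to present + given), level tool"""
    o,M=st();p=o["eef_pos"]*1000;th=np.degrees(np.arctan2(M[1,1],M[0,1]))
    d=0 if yaw is None else (yaw-th)
    if abs(d)>180 and abs(d)<350: pass
    elif abs(d)>=350: d-=360*np.sign(d)
    v=np.array(xyz)-p;n=max(minrows,int(np.ceil(max(np.linalg.norm(v)/step,abs(d)/dr))))
    # tilt fix: rotate tool z to down, in tool axes, in first row
    ax=M.T@np.cross(M[:,2],[0,0,-1]);ax=np.degrees(ax)
    rows=[];cur=p.copy();t=th
    for i in range(n):
        goal=p+v*(i+1)/n;gt=th+d*(i+1)/n
        a=np.radians(t);Y=np.array([np.cos(a),np.sin(a),0]);X=np.array([-Y[1],Y[0],0]);Z=np.array([0,0,-1])
        dv=goal-cur;r=np.round([dv@X,dv@Y,dv@Z],1 if n==1 else 0);rz=round(t-gt,1)
        cur=cur+r[0]*X+r[1]*Y+r[2]*Z;t-=rz
        rx,ry=(np.round(ax[:2],1) if i==0 else (0,0))
        rows.append([*[float(k) for k in r],float(rx)+0,float(ry)+0,float(rz)+0,g if g is not None else 85])
    for i in range(0,n,5): print(str(rows[i:i+5]).replace(".0,",",").replace(" ",""))
E
python3 - <<'E'
from h import *
plan([558,1,190],90)
E
```

```text
t 1.15 tcp [194.2 460.8 231.3] ytool yaw 67.15 tilt [-0.  0.] q [1.17 0.24 0.01 1.34 0.   1.57] F [ 0.7  0.  -0.9] w 85.3
[[-40,-22,3,0,0,-1.8,85],[-38,-23,3,0,0,-1.7,85],[-38,-24,4,0,0,-1.8,85],[-38,-25,3,0,0,-1.7,85],[-36,-26,3,0,0,-1.8,85]]
[[-36,-28,3,0,0,-1.7,85],[-35,-29,3,0,0,-1.8,85],[-34,-29,3,0,0,-1.8,85],[-33,-31,4,0,0,-1.7,85],[-32,-32,3,0,0,-1.8,85]]
[[-31,-32,3,0,0,-1.7,85],[-30,-34,3,0,0,-1.8,85],[-30,-34,3,0,0,-1.8,85]]
```

Request:
jog_arm([
  [[-40,-22,3,0,0,-1.8,85],[-38,-23,3,0,0,-1.7,85],[-38,-24,4,0,0,-1.8,85],[-38,-25,3,0,0,-1.7,85],[-36,-26,3,0,0,-1.8,85]],
])

```text
clock: 1.65
eef_pos: [0.3365, 0.2856, 0.2148]
tool_rot: [0.112, 0.994, 0.002, 0.001]
ft_force: [0.7, 0.6, -0.1]
grip_width: 0.0848
```

Request:
jog_arm([
  [[-36,-28,3,0,0,-1.7,85],[-35,-29,3,0,0,-1.8,85],[-34,-29,3,0,0,-1.8,85],[-33,-31,4,0,0,-1.7,85],[-32,-32,3,0,0,-1.8,85]],
])

```text
clock: 2.15
eef_pos: [0.4857, 0.1034, 0.199]
tool_rot: [0.032, 0.999, 0.003, 0.003]
ft_force: [0.7, 1.1, -0.2]
grip_width: 0.0849
```

Request:
jog_arm([
  [[-31,-32,3,0,0,-1.7,85],[-30,-34,3,0,0,-1.8,85],[-30,-34,3,0,0,-1.8,85],[0,0,0,0,0,0,85],[0,0,0,0,0,0,85]],
])

```text
clock: 2.65
eef_pos: [0.5793, -0.0102, 0.1877]
tool_rot: [-0.012, 1.0, 0.003, 0.003]
ft_force: [-0.5, 0.0, 0.2]
grip_width: 0.0849
```

```bash
python3 - <<'E'
from h import *
st()
im=camera("wrist");m=cam("wrist");cv2.imwrite("pics/w1.png",im[:,:,::-1])
print(proj(m,[[.558,0,.082],[.578,0,.064],[.558,0,.02]]))
V=[]
top=camera("top");mt=cam("top")
k=masks_of("platter","top")[0]["pixels"].astype(float)
side=camera("side");ms=cam("side");ks=masks_of("platter","side")[0]["pixels"].astype(float)
for v in ([(mt,k)],[(mt,k),(ms,ks)]): print(fit("platter",v,[.412,.223,np.pi]))
print([ (r["conf"],r["at"]) for r in masks_of("box_purple","side")])
camera("top")
for r in masks_of("box_purple","top"): print(r["conf"],r["at"])
print(ray(mt,[392,176],.042))
E
```

```text
t 2.65 tcp [579.3 -10.2 187.7] ytool yaw 91.34 tilt [0.37 0.36] q [-0.02  0.41  0.14  1.29  0.01 -0.04] F [-0.5  0.   0.2] w 84.9
[[288.94850184 183.33121701]
 [287.25610897 201.59622693]
 [286.29332594 170.02794742]]
(array([0.4113969 , 0.22354763, 3.20194996]), np.float64(0.09136100858999903))
(array([0.4117722 , 0.2248321 , 3.20008652]), np.float64(0.06449030443978648))
[(0.73, [334.2, 329.8])]
0.88 [391.8, 176.1]
0.28 [95.4, 194.4]
[ 0.62450623 -0.28115882  0.042     ]
```

View pics/w1.png

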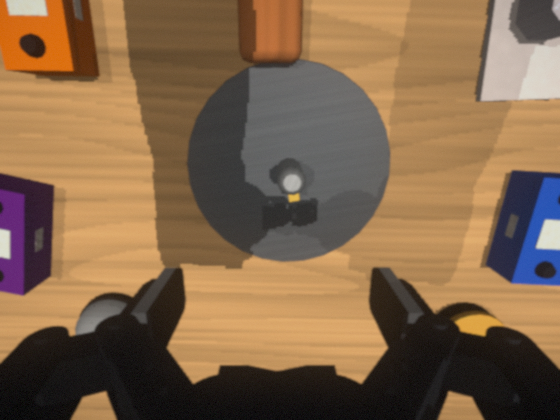

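```bash
python3 - <<'E'
from h import *
im=cv2.imread("pics/w1.png");m=cam("wrist")
c=im[150:240,250:340];hsv=cv2.cvtColor(c,cv2.COLOR_BGR2HSV)
y=(hsv[...,1]>120)&(hsv[...,2]>80)&(hsv[...,0]>10)&(hsv[...,0]<35)
v,u=np.nonzero(y);print(len(u),u.mean()+250,v.mean()+150,u.min()+250,u.max()+250,v.min()+150,v.max()+150)
b=(c.min(2)>140);v2,u2=np.nonzero(b);print(len(u2),u2.mean()+250,v2.mean()+150)
S=ray(m,[u2.mean()+250,v2.mean()+150],.082);K=ray(m,[u.mean()+250,v.mean()+150],.064)
print(S,K,np.degrees(np.arctan2(*(K-S)[1::-1])),np.linalg.norm((K-S)[:2]))
big=cv2.resize(c,None,fx=6,fy=6,interpolation=cv2.INTER_NEAREST);cv2.imwrite("pics/w1c.png",big)
E
```

```text
85 293.5764705882353 197.4823529411765 288 299 193 202
229 291.7772925764192 182.3930131004367
[0.55735487 0.00398784 0.082     ] [0.57444495 0.00717661 0.064     ] 10.569048350278473 0.01738502953833184
```

View pics/w1c.png

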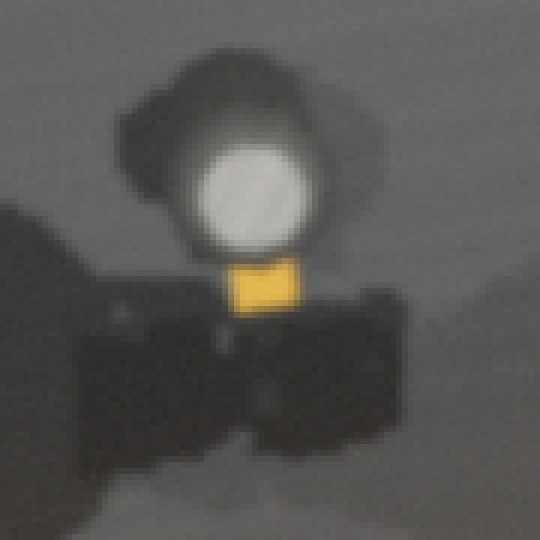

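```bash
python3 - <<'E'
from h import *
plan([411,224,170],273.4)
E
```

```text
t 3.05 tcp [579.   -8.3 188.9] ytool yaw 91.56 tilt [0.48 0.34] q [-0.02  0.41  0.13  1.29  0.01 -0.04] F [-0.2 -0.3 -1.2] w 84.8
[[7,11,1,0.3,0.5,-8.3,85],[6,12,1,0,0,-8.2,85],[4,12,1,0,0,-8.3,85],[2,13,0,0,0,-8.3,85],[1,13,1,0,0,-8.2,85]]
[[-2,13,1,0,0,-8.3,85],[-3,12,1,0,0,-8.3,85],[-6,12,1,0,0,-8.2,85],[-7,11,1,0,0,-8.3,85],[-8,10,1,0,0,-8.3,85]]
[[-10,9,0,0,0,-8.2,85],[-11,7,1,0,0,-8.3,85],[-11,6,1,0,0,-8.3,85],[-13,4,1,0,0,-8.2,85],[-13,2,1,0,0,-8.3,85]]
[[-13,-0,1,0,0,-8.3,85],[-13,-2,1,0,0,-8.2,85],[-12,-4,0,0,0,-8.3,85],[-12,-5,1,0,0,-8.2,85],[-11,-7,1,0,0,-8.3,85]]
[[-10,-9,1,0,0,-8.3,85],[-8,-10,1,0,0,-8.2,85]]
```

Request:
jog_arm([
  [[7,11,1,0.3,0.5,-8.3,85],[6,12,1,0,0,-8.2,85],[4,12,1,0,0,-8.3,85],[2,13,0,0,0,-8.3,85],[1,13,1,0,0,-8.2,85]],
])

```text
clock: 3.55
eef_pos: [0.5387, 0.0472, 0.1864]
tool_rot: [-0.378, 0.926, -0.001, 0.001]
ft_force: [0.6, -0.2, 0.2]
grip_width: 0.0855
```

Request:
jog_arm([
  [[-2,13,1,0,0,-8.3,85],[-3,12,1,0,0,-8.3,85],[-6,12,1,0,0,-8.2,85],[-7,11,1,0,0,-8.3,85],[-8,10,1,0,0,-8.3,85]],
])

```text
clock: 4.05
eef_pos: [0.4964, 0.1034, 0.1829]
tool_rot: [-0.691, 0.723, -0.002, 0.002]
ft_force: [0.0, 0.5, -0.1]
grip_width: 0.0852
```

Request:
jog_arm([
  [[-10,9,0,0,0,-8.2,85],[-11,7,1,0,0,-8.3,85],[-11,6,1,0,0,-8.3,85],[-13,4,1,0,0,-8.2,85],[-13,2,1,0,0,-8.3,85]],
])

```text
clock: 4.55
eef_pos: [0.4506, 0.1579, 0.1804]
tool_rot: [0.908, -0.42, 0.004, -0.003]
ft_force: [-0.8, 0.4, -0.2]
grip_width: 0.085
```

Request:
jog_arm([
  [[-13,0,1,0,0,-8.3,85],[-13,-2,1,0,0,-8.2,85],[-12,-4,0,0,0,-8.3,85],[-12,-5,1,0,0,-8.2,85],[-11,-7,1,0,0,-8.3,85]],
])

```text
clock: 5.05
eef_pos: [0.4044, 0.2108, 0.1779]
tool_rot: [0.998, -0.058, 0.007, -0.002]
ft_force: [-0.4, -1.0, -0.1]
grip_width: 0.0847
```

Request:
jog_arm([
  [[-10,-9,1,0,0,-8.3,85],[-8,-10,1,0,0,-8.2,85],[0,0,0,0,0,0,85],[0,0,0,0,0,0,85],[0,0,0,0,0,0,85]],
])

```text
clock: 5.55
eef_pos: [0.3845, 0.2333, 0.1773]
tool_rot: [0.996, 0.091, 0.008, -0.002]
ft_force: [0.3, 0.3, -0.2]
grip_width: 0.0847
```

```bash
python3 - <<'E'
from h import *
st()
m=cam("wrist");im=camera("wrist");cv2.imwrite("pics/w2.png",im[:,:,::-1])
for r in masks_of("hub_top","wrist")[:2]:
    print(r["conf"],r["at"],r["pixels"].sum())
k=r=masks_of("platter","wrist")[0]["pixels"]
x,c=fit("platter",[(m,k.astype(float))],[.4115,.224,np.pi+.06]);print(x,np.degrees(x[2]),c)
print(proj(m,[[.4115,.224,.048]]))
E
```

```text
t 5.55 tcp [384.5 233.3 177.3] ytool yaw -79.52 tilt [0.93 0.29] q [ 0.55  0.16 -0.24  1.15 -0.   -2.78] F [ 0.3  0.3 -0.2] w 84.7
0.68 [285.5, 192.7] 18244
[0.41119152 0.22509143 3.19968397] 183.32838733380765 0.04906435086328027
[[293.48908398 179.1761806 ]]
```

View pics/w2.png

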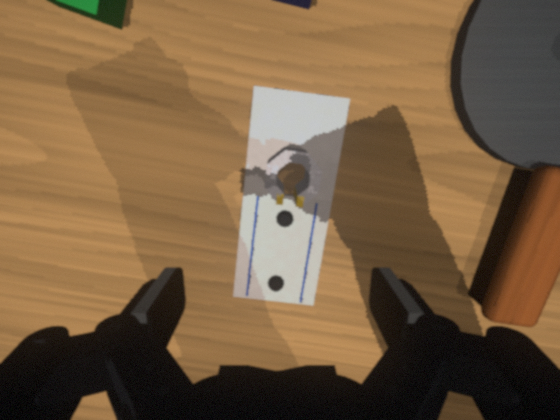

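```bash
python3 - <<'E'
from h import *
plan([411.3,224.8,70],-86.6)
E
```

```text
t 5.70 tcp [384.7 233.1 177.1] ytool yaw -79.51 tilt [0.91 0.28] q [ 0.55  0.16 -0.24  1.15 -0.   -2.78] F [-0.3  0.4  0.1] w 84.7
[[8,4,36,-0.1,-0.9,2.4,85],[9,4,35,0,0,2.3,85],[8,4,36,0,0,2.4,85]]
```

Request:
jog_arm([
  [[8,4,36,-0.1,-0.9,2.4,85],[9,4,35,0,0,2.3,85],[8,4,30,0,0,2.4,85],[0,0,0,0,0,0,85],[0,0,0,0,0,0,85]],
])

```text
clock: 6.2
eef_pos: [0.4162, 0.2247, 0.0759]
tool_rot: [1.0, 0.024, 0.003, -0.002]
ft_force: [-0.7, 0.4, 0.4]
grip_width: 0.0854
```

```bash
python3 - <<'E'
from h import *
plan([411.3,224.8,9],-86.6,step=30)
E
```

```text
t 6.20 tcp [416.2 224.7  75.9] ytool yaw -87.20 tilt [0.32 0.22] q [ 0.49  0.31 -0.33  0.92  0.   -2.7 ] F [-0.7  0.4  0.4] w 85.4
[[-2,-0,22,-0.2,-0.3,-0.2,85],[-1,-0,23,0,0,-0.2,85],[-2,-0,22,0,0,-0.2,85]]
```

Request:
jog_arm([
  [[-2,0,22,-0.2,-0.3,0.6,85],[-2,0,23,0,0,0,85],[-1,0,14,0,0,0,85],[0,0,0,0,0,0,85],[0,0,0,0,0,0,85]],
])

```text
clock: 6.7
eef_pos: [0.4164, 0.2279, 0.024]
tool_rot: [1.0, 0.02, 0.006, -0.003]
ft_force: [-0.4, -1.1, 0.3]
grip_width: 0.0853
```

```bash
python3 - <<'E'
from h import *
plan([411.3,224.8,9],-86.6,step=30)
E
```

```text
t 6.70 tcp [416.4 227.9  24. ] ytool yaw -87.72 tilt [0.68 0.39] q [ 0.5   0.38 -0.39  0.78  0.   -2.68] F [-0.4 -1.1  0.3] w 85.3
[[-5.2,2.9,15,-0.4,-0.7,-1.1,85]]
```

Request:
jog_arm([
  [[-5.2,2.9,15,-0.4,-0.7,-1.1,85],[0,0,0,0,0,0,85],[0,0,0,0,0,0,85]],
])

```text
clock: 7.0
eef_pos: [0.4135, 0.2262, 0.0112]
tool_rot: [1.0, 0.031, 0.002, -0.001]
ft_force: [0.3, 0.7, 0.2]
grip_width: 0.0853
```

```bash
python3 - <<'E'
from h import *
plan([411.3,224.8,9],-86.6,step=30)
E
```

```text
t 7.00 tcp [413.5 226.2  11.2] ytool yaw -86.50 tilt [0.27 0.1 ] q [ 0.5   0.4  -0.41  0.75 -0.   -2.7 ] F [0.3 0.7 0.2] w 85.3
[[-2.3,1.2,2.2,-0.1,-0.3,0.1,85]]
```

Request:
jog_arm([
  [[-3,1.6,3,-0.1,-0.4,0.1,85],[0,0,0,0,0,0,85],[0,0,0,0,0,0,60],[0,0,0,0,0,0,30],[0,0,0,0,0,0,20]],
])

```text
clock: 7.5
eef_pos: [0.411, 0.2246, 0.0088]
tool_rot: [1.0, 0.03, -0.001, -0.0]
ft_force: [2.2, 1.5, -4.4]
grip_width: 0.0471
```

Request:
jog_arm([
  [[0,0,0,0,0,0,20],[0,0,0,0,0,0,20],[0,0,0,0,0,0,20],[0,0,-10,0,0,0,20],[0,0,0,0,0,0,20]],
])

```text
clock: 8.0
eef_pos: [0.4099, 0.224, 0.0185]
tool_rot: [1.0, 0.03, -0.002, 0.0]
ft_force: [1.8, 0.2, -3.7]
grip_width: 0.0474
```

```bash
python3 - <<'E'
from h import *
plan([413,224.8,110],-86.6,20)
E
```

```text
t 8.00 tcp [409.9 224.   18.5] ytool yaw -86.61 tilt [-0.24 -0.06] q [ 0.5   0.39 -0.4   0.78  0.   -2.7 ] F [ 1.8  0.2 -3.7] w 47.4
[[2,-0,-46,0,0.2,0,20],[1,-1,-45,0,0,0,20]]
```

Request:
jog_arm([
  [[2,0,-40,0,0.2,0,20],[1,-1,-40,0,0,0,20],[0,0,-20,0,0,0,20],[0,0,0,0,0,0,20],[0,0,0,0,0,0,20]],
])

```text
clock: 8.5
eef_pos: [0.4101, 0.2236, 0.1191]
tool_rot: [1.0, 0.03, -0.004, 0.002]
ft_force: [0.7, -0.9, -4.1]
grip_width: 0.0475
```

```bash
python3 - <<'E'
from h import *
plan([557.5,2,125],-260,20)
E
```

```text
t 8.50 tcp [410.1 223.6 119.1] ytool yaw -86.61 tilt [-0.44 -0.28] q [ 0.5   0.27 -0.27  1.05 -0.   -2.7 ] F [ 0.7 -0.9 -4.1] w 47.5
[[6,11,-0,0.2,0.5,8.3,20],[8,10,-1,0,0,8.2,20],[9,8,0,0,0,8.3,20],[11,8,-0,0,0,8.2,20],[11,5,-0,0,0,8.3,20]]
[[12,4,-1,0,0,8.2,20],[13,3,0,0,0,8.3,20],[12,0,-0,0,0,8.3,20],[13,-1,-1,0,0,8.2,20],[12,-4,0,0,0,8.3,20]]
[[12,-5,-0,0,0,8.2,20],[11,-6,-0,0,0,8.3,20],[10,-8,-1,0,0,8.2,20],[8,-9,0,0,0,8.3,20],[7,-11,-0,0,0,8.2,20]]
[[6,-11,-0,0,0,8.3,20],[4,-12,-1,0,0,8.3,20],[2,-13,-0,0,0,8.2,20],[-0,-12,-0,0,0,8.3,20],[-2,-13,-1,0,0,8.2,20]]
[[-3,-12,0,0,0,8.3,20]]
```

Request:
jog_arm([
  [[6,11,-1,0.2,0.5,8.3,20],[8,10,-1,0,0,8.2,20],[9,8,0,0,0,8.3,20],[11,8,0,0,0,8.2,20],[11,5,-1,0,0,8.3,20]],
])

```text
clock: 9.0
eef_pos: [0.4387, 0.1679, 0.1127]
tool_rot: [0.942, -0.336, -0.005, 0.006]
ft_force: [0.1, -0.1, -4.3]
grip_width: 0.047
```

Request:
jog_arm([
  [[12,4,-1,0,0,8.2,20],[13,3,0,0,0,8.3,20],[12,0,0,0,0,8.3,20],[13,-1,-1,0,0,8.2,20],[12,-4,0,0,0,8.3,20]],
])

```text
clock: 9.5
eef_pos: [0.4658, 0.1092, 0.1034]
tool_rot: [0.754, -0.657, -0.008, 0.016]
ft_force: [0.1, 0.2, -3.5]
grip_width: 0.0473
```

Request:
jog_arm([
  [[12,-5,0,0,0,8.2,20],[11,-6,0,0,0,8.3,20],[10,-8,-1,0,0,8.2,20],[8,-9,0,0,0,8.3,20],[7,-11,0,0,0,8.2,20]],
])

```text
clock: 10.0
eef_pos: [0.4906, 0.0506, 0.0923]
tool_rot: [-0.461, 0.887, 0.005, -0.028]
ft_force: [-0.1, -0.2, -4.7]
grip_width: 0.0472
```

Request:
jog_arm([
  [[6,-11,0,0,0,8.3,20],[4,-12,-1,0,0,8.3,20],[2,-13,0,0,0,8.2,20],[0,-10,0,0,0,6,20],[0,0,0,0,0,0,20]],
])

```text
clock: 10.5
eef_pos: [0.4985, 0.0346, 0.0859]
tool_rot: [-0.21, 0.976, 0.033, -0.038]
ft_force: [-0.4, -1.0, -3.4]
grip_width: 0.0473
```

```bash
python3 - <<'E'
from h import *
plan([557.5,2,125],100,20)
m=cam("wrist");im=camera("wrist");k=masks_of("platter","wrist")[0]
cv2.imwrite("pics/w3.png",im[:,:,::-1])
E
```

```text
t 10.50 tcp [498.5  34.6  85.9] ytool yaw 114.12 tilt [-5.06  2.81] q [ 0.04  0.42 -0.15  1.09  0.05 -0.39] F [-0.4 -1.  -3.4] w 47.3
[[-20,-27,-20,4.6,-3.5,7.1,20],[-24,-24,-19,0,0,7,20]]
```

Request:
jog_arm([
  [[0,0,-25,0,0,0,20],[0,0,-22,3,-2,0,20],[0,0,0,0,0,0,20]],
])

```text
clock: 10.9
eef_pos: [0.499, 0.0295, 0.1263]
tool_rot: [-0.21, 0.977, 0.009, -0.022]
ft_force: [0.2, -0.4, -3.6]
grip_width: 0.0476
```

```bash
python3 - <<'E'
from h import *
plan([557.5,2,135],100,20)
E
```

```text
t 10.90 tcp [499.   29.5 126.3] ytool yaw 114.27 tilt [-2.64  0.48] q [ 0.05  0.35 -0.13  1.14  0.01 -0.37] F [ 0.2 -0.4 -3.6] w 47.6
[[-21,-25,-4,1.5,-2.2,7.1,20],[-24,-21,-5,0,0,7.2,20]]
```

View pics/w3.png

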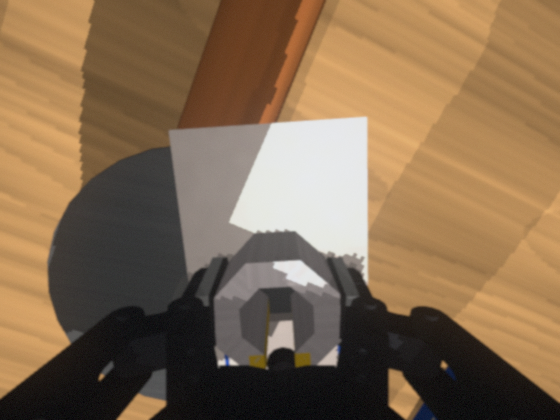

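Request:
jog_arm([
  [[-21,-25,-6,1.8,-2.5,7.1,20],[-22,-19,-7,0,0,7.2,20],[0,0,0,0,0,0,20]],
])

```text
clock: 11.2
eef_pos: [0.5532, 0.0013, 0.1318]
tool_rot: [-0.082, 0.997, -0.004, -0.002]
ft_force: [-0.1, -0.4, -3.3]
grip_width: 0.0477
```

```bash
python3 - <<'E'
from h import *
plan([557.5,2,125],100,20)
E
```

```text
t 11.20 tcp [553.2   1.3 131.8] ytool yaw 99.45 tilt [-0.19 -0.46] q [ 0.01  0.41 -0.02  1.14 -0.01 -0.16] F [-0.1 -0.4 -3.3] w 47.7
[[-4.4,-0,6.8,-0.4,-0.3,-0.6,20]]
```

Request:
jog_arm([
  [[-5,0,18,-0.4,-0.3,-0.6,20],[-1,0,10,0,0,0,20],[0,0,0,0,0,0,20]],
])

```text
clock: 11.5
eef_pos: [0.5557, 0.0001, 0.0964]
tool_rot: [-0.087, 0.996, 0.0, -0.006]
ft_force: [0.4, 0.8, -4.7]
grip_width: 0.0475
```

```bash
python3 - <<'E'
from h import *
plan([557.5,2,88],100,20)
camera("top");camera("side")
E
```

```text
t 11.50 tcp [5.557e+02 1.000e-01 9.640e+01] ytool yaw 100.00 tilt [-0.63 -0.04] q [ 0.    0.45 -0.06  1.07 -0.   -0.17] F [ 0.4  0.8 -4.7] w 47.5
[[-2.1,1.5,8.4,0.1,-0.6,0,20]]
```

Request:
jog_arm([
  [[-3,2.2,1,0.1,-0.8,0,20],[0,0,6,0,0,0,20],[0,0,6,0,0,0,20],[0,0,0,0,0,0,20]],
])

```text
clock: 12.0
eef_pos: [0.5615, 0.0036, 0.0917]
tool_rot: [-0.088, 0.996, -0.001, 0.008]
ft_force: [-0.0, 0.2, -3.7]
grip_width: 0.0476
```

```bash
python3 - <<'E'
from h import *
plan([557.5,2,75],100,20)
E
```

```text
t 12.00 tcp [561.5   3.6  91.7] ytool yaw 100.07 tilt [ 0.89 -0.03] q [ 0.01  0.45 -0.08  1.03 -0.   -0.17] F [-0.   0.2 -3.7] w 47.6
[[4.3,-0.8,16.7,-0.2,0.9,0.1,20]]
```

Request:
jog_arm([
  [[4,-1,0,-0.2,0.9,0,20],[0,0,0,0,0,0,20],[0,0,0,0,0,0,20]],
])

```text
clock: 12.3
eef_pos: [0.5579, 0.0021, 0.0923]
tool_rot: [-0.088, 0.996, 0.0, 0.0]
ft_force: [0.0, -0.9, -3.6]
grip_width: 0.0469
```

```bash
python3 - <<'E'
from h import *
plan([557.5,2,75],100,20)
E
```

```text
t 12.30 tcp [557.9   2.1  92.3] ytool yaw 100.12 tilt [0.03 0.01] q [ 0.    0.45 -0.07  1.05  0.   -0.17] F [ 0.  -0.9 -3.6] w 46.9
[[0.4,-0,17.3,0,0,0.1,20]]
```

Well aligned now. Lower in small steps.

Request:
jog_arm([
  [[0,0,8,0,0,0,20],[0,0,8,0,0,0,20],[0,0,0,0,0,0,20]],
])

```text
clock: 12.6
eef_pos: [0.554, 0.0012, 0.0754]
tool_rot: [-0.088, 0.996, -0.001, -0.004]
ft_force: [0.4, 0.5, -4.7]
grip_width: 0.0474
```

```bash
python3 - <<'E'
from h import *
plan([557.5,2,60],100,20)
E
```

```text
t 12.60 tcp [554.    1.2  75.4] ytool yaw 100.09 tilt [-0.4 -0.1] q [ 0.    0.46 -0.1   1.02 -0.   -0.17] F [ 0.4  0.5 -4.7] w 47.4
[[-3.6,0.1,15.4,0,-0.4,0.1,20]]
```

Request:
jog_arm([
  [[-4,0.5,0,0,-0.4,0.1,20],[0,0,0,0,0,0,20],[0,0,7,0,-0.2,0,20],[-1,0,7,0,-0.2,0,20],[0,0,0,0,0,0,20]],
])

```text
clock: 13.1
eef_pos: [0.5547, 0.0017, 0.0576]
tool_rot: [-0.087, 0.996, -0.001, -0.001]
ft_force: [-0.6, -0.4, -4.0]
grip_width: 0.0476
```

```bash
python3 - <<'E'
from h import *
plan([557.5,2,40],100,20)
E
```

```text
t 13.10 tcp [554.7   1.7  57.6] ytool yaw 99.95 tilt [-0.12 -0.07] q [ 0.    0.48 -0.12  0.97 -0.   -0.17] F [-0.6 -0.4 -4. ] w 47.6
[[-2.8,-0.2,17.6,0,-0.1,-0.1,20]]
```

Request:
jog_arm([
  [[-1,0,7,0,-0.2,0,20],[-1,0,7,0,-0.2,0,20],[-1,0,7,0,-0.2,0,20],[0,0,0,0,0,0,20]],
])

```text
clock: 13.5
eef_pos: [0.5548, 0.0017, 0.0342]
tool_rot: [-0.087, 0.996, -0.0, 0.001]
ft_force: [-1.1, -0.3, -4.7]
grip_width: 0.0475
```

```bash
python3 - <<'E'
from h import *
plan([557.5,2,29],100,20)
E
```

```text
t 13.50 tcp [554.8   1.7  34.2] ytool yaw 99.93 tilt [ 0.14 -0.03] q [ 0.    0.51 -0.15  0.91 -0.   -0.17] F [-1.1 -0.3 -4.7] w 47.5
[[-2.7,-0.2,5.2,-0.1,0.1,-0.1,20]]
```

Request:
jog_arm([
  [[0,0,5,0,0,0,20],[0,0,3,0,0,0,20],[0,0,0,0,0,0,50],[0,0,0,0,0,0,60],[0,0,0,0,0,0,70]],
])

```text
clock: 14.0
eef_pos: [0.5635, 0.0019, 0.0324]
tool_rot: [-0.087, 0.996, -0.001, 0.01]
ft_force: [0.6, -0.9, 0.7]
grip_width: 0.07
```

Request:
jog_arm([
  [[0,0,0,0,0,0,85],[0,0,0,0,0,0,85],[0,0,-40,0,0,0,85],[0,0,-45,0,0,0,85],[0,0,-45,0,0,0,85]],
])

```text
clock: 14.5
eef_pos: [0.5569, 0.0023, 0.1587]
tool_rot: [-0.087, 0.996, -0.0, 0.003]
ft_force: [1.1, -0.2, 0.5]
grip_width: 0.0852
```

Request:
jog_arm([
  [[30,0,-40,0,0,0,85],[40,0,-40,0,0,0,85],[40,0,-30,0,0,0,85],[0,0,0,0,0,0,85],[0,0,0,0,0,0,85]],
])

```text
clock: 15.0
eef_pos: [0.4548, -0.0162, 0.2738]
tool_rot: [-0.087, 0.996, -0.001, 0.013]
ft_force: [-0.5, 0.2, -0.2]
grip_width: 0.085
```

```bash
python3 - <<'E'
from h import *
st()
mt=cam("top");a=camera("top");kt=masks_of("platter","top")[0]["pixels"].astype(float)
cv2.imwrite("pics/t4.png",a[100:340,:,::-1])
ms=cam("side");b=camera("side");ks=masks_of("platter","side")[0]["pixels"].astype(float)
mw=cam("wrist");w=camera("wrist");kw=masks_of("platter","wrist")[0]["pixels"].astype(float)
for v in ([(mt,kt)],[(ms,ks)],[(mw,kw)],[(mt,kt),(ms,ks),(mw,kw)]):
    x,c=fit("platter",v,[.557,.002,.17],.02);print(np.round(x*[1000,1000,57.3],1),round(c,3),"dock",x[:2]+.085*np.array([np.cos(x[2]),np.sin(x[2])]))
cv2.imwrite("pics/s4.png",np.hstack([b[120:300,150:430],w[::2,::2][:180]])[:,:,::-1])
E
```

```text
t 15.00 tcp [454.8 -16.2 273.8] ytool yaw 100.03 tilt [ 1.55 -0.02] q [-0.04  0.11 -0.04  1.39  0.   -0.21] F [-0.5  0.2 -0.2] w 85.0Traceback (most recent call last):
  File "<stdin>", line 3, in <module>
IndexError: list index out of range
```

```bash
python3 - <<'E'
from h import *
V={}
for n in ("side","wrist","top"):
    m=cam(n);a=camera(n);k=look("platter",n)
    cv2.imwrite(f"pics/{n}4.png",a[:,:,::-1])
    if k: V[n]=(m,k[0].astype(float),k[2])
for v in [[x] for x in V]+[list(V)]:
    for z in (.02,.064):
        x,c=fit("platter",[V[i][:2] for i in v],[.557,.002,.17],z);print(v,z,np.round(x*[1000,1000,57.3],1),round(c,3),"dock",np.round(x[:2]+.085*np.array([np.cos(x[2]),np.sin(x[2])]),4))
s=cv2.imread("pics/side4.png");w=cv2.imread("pics/wrist4.png")
cv2.imwrite("pics/s4.png",np.hstack([s[120:330,180:440],w[:,:][::2,::2]]))
E
```

```text
['side'] 0.02 [558.7   2.5  10.8] 0.092 dock [0.6422 0.0184]
['side'] 0.064 [558.3 -30.9  11.2] 0.191 dock [ 0.6417 -0.0144]
['wrist'] 0.02 [559.9   1.5  11.2] 0.051 dock [0.6433 0.018 ]
['wrist'] 0.064 [548.2  -1.6  11.8] 0.291 dock [0.6314 0.0158]
['side', 'wrist'] 0.02 [559.8   1.6  11.1] 0.073 dock [0.6433 0.018 ]
['side', 'wrist'] 0.064 [547.8 -12.4   3. ] 0.507 dock [ 0.6327 -0.0079]
```

View pics/s4.png

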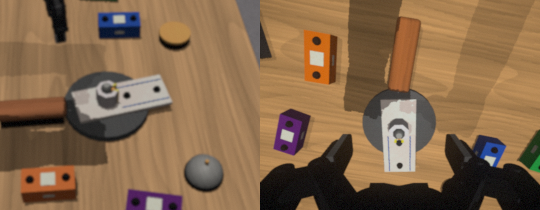

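```bash
python3 - <<'E'
s=open('h.py').read()
s=s.replace('''    rows=[];cur=p.copy();t=th
    for i in range(n):
        goal=p+v*(i+1)/n;gt=th+d*(i+1)/n''','''    rows=[];cur=p.copy();t=th
    w=np.ones(n) if n<3 else np.r_[np.ones(n-2),.8,.6,.35]
    n=len(w);fr=np.cumsum(w)/w.sum()
    for i in range(n):
        goal=p+v*fr[i];gt=th+d*fr[i]''')
s=s.replace('''    for i in range(0,n,5): print''','''    rows+=[[0,0,0,0,0,0,rows[-1][6]]]*min(2,(-len(rows))%5+(0 if len(rows)%5 else 0))
    for i in range(0,len(rows),5): print''')
s+='''
def nm(name,yawref=90,**k):
    x=locate([name],**k)[name];y=np.degrees(x[2])+90
    while y-yawref>90:y-=180
    while y-yawref<-90:y+=180
    print(name,"-> tcp",np.round(x[:2]*1000,1),"yaw %.1f"%y)
    return x[0]*1000,x[1]*1000,y
'''
open('h.py','w').write(s)
E
python3 - <<'E'
from h import *
x,y,w=nm("box_blue")
plan([x,y,110],w)
E
```

```text
box_blue ['top'] [ 611.8  260.3 -182.2] cost 0.081 conf 0.73
box_blue ['side'] [ 610.8  263.6 -181.8] cost 0.051 conf 0.68
box_blue ['top', 'side'] [ 611.   261.9 -183.1] cost 0.078 conf 0.73
box_blue -> tcp [611.  261.9] yaw 86.9
t 15.60 tcp [454.6 -16.1 272.5] ytool yaw 100.06 tilt [ 1.32 -0.02] q [-0.04  0.12 -0.04  1.39  0.   -0.21] F [-0.6 -0.4  0.6] w 84.7
[[-26,32,21,-0.3,1.3,1.7,85],[-25,32,21,0,0,1.7,85],[-25,34,21,0,0,1.7,85],[-23,34,21,0,0,1.7,85],[-22,34,21,0,0,1.7,85]]
[[-21,36,21,0,0,1.7,85],[-16,28,17,0,0,1.4,85],[-12,22,12,0,0,1,85],[-6,13,7,0,0,0.6,85],[0,0,0,0,0,0,85]]
```

Request:
jog_arm([
  [[-26,32,21,-0.3,1.3,1.7,85],[-25,32,21,0,0,1.7,85],[-25,34,21,0,0,1.7,85],[-23,34,21,0,0,1.7,85],[-22,34,21,0,0,1.7,85]],
])

```text
clock: 16.1
eef_pos: [0.5632, 0.1636, 0.1699]
tool_rot: [-0.005, 1.0, -0.0, 0.005]
ft_force: [0.0, -0.0, 0.8]
grip_width: 0.085
```

Request:
jog_arm([
  [[-21,36,21,0,0,1.7,85],[-16,28,17,0,0,1.4,85],[-12,22,12,0,0,1,85],[-6,13,7,0,0,0.6,85],[0,0,0,0,0,0,85]],
])

```text
clock: 16.6
eef_pos: [0.6219, 0.2709, 0.1034]
tool_rot: [0.034, 0.999, -0.001, 0.002]
ft_force: [0.3, 0.7, -0.0]
grip_width: 0.085
```

```bash
python3 - <<'E'
from h import *
st();x,y,w=nm("box_blue",cams=("wrist",))
plan([x,y,45],w)
E
```

```text
t 16.60 tcp [621.9 270.9 103.4] ytool yaw 86.06 tilt [ 0.23 -0.11] q [ 0.41  0.67  0.33  1.24 -0.    0.48] F [ 0.3  0.7 -0. ] w 85.0
box_blue ['wrist'] [ 611.4  261.6 -182.2] cost 0.023 conf 0.80
box_blue -> tcp [611.4 261.6] yaw 87.8
t 16.70 tcp [621.7 269.1 105. ] ytool yaw 85.97 tilt [ 0.27 -0.13] q [ 0.41  0.66  0.33  1.24 -0.    0.48] F [ 0.5  1.  -0.6] w 84.8
[[5,-4,30,-0.1,0.3,-0.9,85],[5,-4,30,0,0,-1,85],[0,0,0,0,0,0,85],[0,0,0,0,0,0,85]]
```

Request:
jog_arm([
  [[5,-4,28,-0.1,0.3,-0.9,85],[5,-4,26,0,0,-1,85],[0,0,0,0,0,0,85],[0,0,0,0,0,0,85]],
])

```text
clock: 17.1
eef_pos: [0.6132, 0.2584, 0.0561]
tool_rot: [0.02, 1.0, 0.001, 0.003]
ft_force: [-0.5, 1.0, 0.1]
grip_width: 0.085
```

```bash
python3 - <<'E'
from h import *
plan([611.4,261.6,9],87.8,step=25)
E
```

```text
t 17.10 tcp [613.2 258.4  56.1] ytool yaw 87.71 tilt [0.39 0.11] q [ 0.4   0.67  0.22  1.11 -0.    0.44] F [-0.5  1.   0.1] w 85.0
[[1,2,24,0.1,0.4,0,85],[1,1,23,0,0,-0.1,85],[0,0,0,0,0,0,85],[0,0,0,0,0,0,85]]
```

Request:
jog_arm([
  [[1,2,24,0.1,0.4,0,85],[1,1,22,0,0,0,85],[0,0,0,0,0,0,85],[0,0,0,0,0,0,85]],
])

```text
clock: 17.5
eef_pos: [0.6176, 0.2617, 0.0195]
tool_rot: [0.022, 1.0, 0.003, 0.006]
ft_force: [0.2, 0.9, 0.8]
grip_width: 0.0853
```

```bash
python3 - <<'E'
from h import *
plan([611.4,261.6,9],87.8,step=25)
E
```

```text
t 17.50 tcp [617.6 261.7  19.5] ytool yaw 87.50 tilt [0.75 0.33] q [0.4  0.71 0.19 1.03 0.   0.44] F [0.2 0.9 0.8] w 85.3
[[6.2,-0.4,10.5,0.4,0.7,-0.3,85],[0,0,0,0,0,0,85],[0,0,0,0,0,0,85]]
```

Request:
jog_arm([
  [[6.5,-0.4,12,0.4,0.8,-0.3,85],[0,0,0,0,0,0,85],[0,0,0,0,0,0,60],[0,0,0,0,0,0,40],[0,0,0,0,0,0,40]],
])

```text
clock: 18.0
eef_pos: [0.6143, 0.2627, 0.0127]
tool_rot: [0.019, 1.0, 0.001, 0.003]
ft_force: [0.4, -0.6, -1.5]
grip_width: 0.0553
```

Request:
jog_arm([
  [[0,0,0,0,0,0,40],[0,0,0,0,0,0,40]],
])

```text
clock: 18.2
eef_pos: [0.614, 0.2626, 0.0124]
tool_rot: [0.019, 1.0, 0.001, 0.003]
ft_force: [0.7, 0.2, -0.1]
grip_width: 0.0553
```

```bash
cat >> h.py <<'E'
def grasped(x,y):
    """box centre (mm) offset along tool x at grasp"""
    o,M=st();d=np.array([x,y,0])-o["eef_pos"]*1000
    print("box off tool x,y",np.round([d@M[:,0],d@M[:,1]],1),"dz %.1f"%(o["eef_pos"][2]*1000))
E
python3 - <<'E'
from h import *
grasped(611.4,261.6)
E
```

```text
t 18.20 tcp [614.  262.6  12.4] ytool yaw 87.79 tilt [0.3 0.1] q [ 0.4   0.72  0.18  1.03 -0.    0.44] F [ 0.7  0.2 -0.1] w 55.3
box off tool x,y [ 2.6 -1.1] dz 12.4
```

Request:
jog_arm([
  [[0,0,-30,0,0.3,0,40],[0,0,-40,0,0,0,40],[0,0,-20,0,0,0,40]],
])

```text
clock: 18.5
eef_pos: [0.6093, 0.2606, 0.0976]
tool_rot: [0.019, 1.0, -0.002, -0.007]
ft_force: [1.2, 0.3, -1.8]
grip_width: 0.0551
```

```bash
python3 - <<'E'
from h import *
plan([645.9,18.5,105],101,40)
E
```

```text
t 18.50 tcp [609.3 260.6  97.6] ytool yaw 87.80 tilt [-0.8  -0.21] q [0.4  0.65 0.29 1.23 0.   0.44] F [ 1.2  0.3 -1.8] w 55.1
[[-8,-42,-1,-0.2,-0.8,-2.3,40],[-6,-42,-2,0,0,-2.3,40],[-5,-42,-1,0,0,-2.3,40],[-3,-43,-1,0,0,-2.3,40],[-1,-34,-1,0,0,-1.8,40]]
[[0,-25,-1,0,0,-1.4,40],[1,-15,-0,0,0,-0.8,40],[0,0,0,0,0,0,40],[0,0,0,0,0,0,40]]
```

Request:
jog_arm([
  [[-8,-42,-1,-0.2,-0.8,-2.3,40],[-6,-42,-2,0,0,-2.3,40],[-5,-42,-2,0,0,-2.3,40],[-3,-43,-2,0,0,-2.3,40],[-1,-34,-1,0,0,-1.8,40]],
])

```text
clock: 19.0
eef_pos: [0.6434, 0.0602, 0.1088]
tool_rot: [-0.087, 0.996, 0.002, 0.004]
ft_force: [0.7, -0.4, -2.2]
grip_width: 0.0553
```

Request:
jog_arm([
  [[0,-22,-1,0,0,-1.4,40],[1,-9,0,0,0,-0.8,40],[0,0,0,0,0,0,40],[0,0,0,0,0,0,40]],
])

```text
clock: 19.4
eef_pos: [0.6473, 0.0214, 0.108]
tool_rot: [-0.102, 0.995, 0.001, 0.002]
ft_force: [0.9, 0.4, -2.1]
grip_width: 0.055
```

```bash
python3 - <<'E'
from h import *
plan([645.9,18.5,62],101,40,step=25)
E
```

```text
t 19.40 tcp [647.3  21.4 108. ] ytool yaw 101.71 tilt [0.21 0.15] q [ 0.03  0.6   0.23  1.19  0.   -0.17] F [ 0.9  0.4 -2.1] w 55.0
[[1,-1,23,0.1,0.2,0.4,40],[1,-2,23,0,0,0.3,40],[0,0,0,0,0,0,40],[0,0,0,0,0,0,40]]
```

Request:
jog_arm([
  [[1,-2,23,0.1,0.2,0.4,40],[1,-2,22,0,0,0.3,40],[0,0,0,0,0,0,40],[0,0,0,0,0,0,40]],
])

```text
clock: 19.8
eef_pos: [0.6464, 0.0214, 0.0626]
tool_rot: [-0.098, 0.995, 0.001, 0.001]
ft_force: [0.6, 0.4, -1.7]
grip_width: 0.0552
```

```bash
python3 - <<'E'
from h import *
plan([645.9,18.5,52],101,40,step=25)
E
```

```text
t 19.80 tcp [646.4  21.4  62.6] ytool yaw 101.23 tilt [0.08 0.08] q [ 0.03  0.64  0.17  1.1   0.   -0.16] F [ 0.6  0.4 -1.7] w 55.2
[[1,-2.8,10.6,0.1,0.1,0.2,40],[0,0,0,0,0,0,40],[0,0,0,0,0,0,40]]
```

Request:
jog_arm([
  [[1,-4,9,0.1,0.1,0.2,40],[0,0,0,0,0,0,40],[0,0,0,0,0,0,40]],
])

```text
clock: 20.1
eef_pos: [0.6475, 0.0188, 0.0553]
tool_rot: [-0.097, 0.995, -0.0, 0.002]
ft_force: [-0.4, 0.0, -1.6]
grip_width: 0.0552
```

```bash
python3 - <<'E'
from h import *
plan([645.9,18.5,40],101,40,step=25)
E
```

```text
t 20.10 tcp [647.5  18.8  55.3] ytool yaw 101.15 tilt [ 0.19 -0.03] q [ 0.03  0.64  0.16  1.08 -0.   -0.17] F [-0.4  0.  -1.6] w 55.2
[[1.6,0,15.3,-0.1,0.2,0.1,40],[0,0,0,0,0,0,40],[0,0,0,0,0,0,40]]
```

Request:
jog_arm([
  [[1.6,0,8,0,0.2,0,40],[0,0,8,0,0,0,40],[0,0,3,0,0,0,40],[0,0,2,0,0,0,40]],
])

```text
clock: 20.5
eef_pos: [0.6474, 0.0183, 0.0402]
tool_rot: [-0.097, 0.995, -0.001, 0.003]
ft_force: [-5.2, 0.3, 8.2]
grip_width: 0.0549
```

```bash
python3 - <<'E'
from h import *
st()
E
```

```text
t 20.50 tcp [647.4  18.3  40.2] ytool yaw 101.17 tilt [ 0.33 -0.08] q [ 0.03  0.66  0.14  1.05 -0.   -0.17] F [-5.2  0.3  8.2] w 54.9
```

Request:
jog_arm([
  [[0,0,0,0,0,0,70],[0,0,0,0,0,0,85],[0,0,0,0,0,0,85],[0,0,0,0,0,0,85],[0,0,-40,0,0,0,85]],
])

```text
clock: 21.0
eef_pos: [0.6433, 0.0181, 0.0744]
tool_rot: [-0.097, 0.995, -0.001, -0.002]
ft_force: [0.1, 0.5, 0.4]
grip_width: 0.0849
```

Request:
jog_arm([
  [[0,0,-45,0,0,0,85],[0,0,-45,0,0,0,85],[0,-40,-20,0,0,0,85],[0,-40,0,0,0,0,85],[0,-40,0,0,0,0,85]],
])

```text
clock: 21.5
eef_pos: [0.6705, -0.096, 0.194]
tool_rot: [-0.103, 0.995, -0.001, 0.002]
ft_force: [0.5, -0.2, 0.2]
grip_width: 0.0849
```

```bash
python3 - <<'E'
from h import *
x,y,w=nm("box_orange")
plan([x,y,110],w)
E
```

```text
box_orange ['top'] [ 396.2 -383.  -165. ] cost 0.049 conf 0.62
box_orange ['side'] [ 419.2 -209.7 -179.3] cost 0.048 conf 0.91
box_orange ['top', 'side'] [ 396.3 -383.  -165.2] cost 1.177 conf 0.62
box_orange -> tcp [ 396.3 -383. ] yaw 104.8
t 21.70 tcp [669.4 -96.6 191.8] ytool yaw 101.57 tilt [ 0.03 -0.03] q [-0.14  0.62  0.49  1.43 -0.   -0.34] F [0.5 0.5 0.5] w 85.1
[[37,-26,9,0,0,-0.4,85],[37,-25,10,0,0,-0.3,85],[38,-26,9,0,0,-0.4,85],[38,-25,9,0,0,-0.4,85],[37,-25,10,0,0,-0.4,85]]
[[38,-24,9,0,0,-0.3,85],[38,-25,9,0,0,-0.4,85],[31,-19,8,0,0,-0.3,85],[23,-14,6,0,0,-0.2,85],[13,-9,3,0,0,-0.1,85]]
```

```bash
python3 - <<'E'
from h import *
plan([425,-206,112],91)
E
```

```text
t 21.70 tcp [669.4 -96.6 191.8] ytool yaw 101.57 tilt [ 0.03 -0.03] q [-0.14  0.62  0.49  1.43 -0.   -0.34] F [0.5 0.5 0.5] w 85.1
[[39,-9,12,0,0,1.6,85],[38,-9,12,0,0,1.5,85],[38,-11,11,0,0,1.6,85],[38,-12,12,0,0,1.6,85],[38,-13,12,0,0,1.5,85]]
[[30,-11,10,0,0,1.3,85],[22,-8,7,0,0,0.9,85],[13,-6,4,0,0,0.6,85],[0,0,0,0,0,0,85],[0,0,0,0,0,0,85]]
```

Request:
jog_arm([
  [[39,-9,12,0,0,1.6,85],[38,-9,12,0,0,1.5,85],[38,-11,11,0,0,1.6,85],[38,-12,12,0,0,1.6,85],[38,-13,12,0,0,1.5,85]],
])

```text
clock: 22.2
eef_pos: [0.4877, -0.1712, 0.1274]
tool_rot: [-0.038, 0.999, 0.001, 0.002]
ft_force: [0.6, -0.5, -0.6]
grip_width: 0.0851
```

Request:
jog_arm([
  [[30,-11,10,0,0,1.3,85],[22,-8,7,0,0,0.9,85],[10,-4,4,0,0,0.6,85],[0,0,0,0,0,0,85],[0,0,0,0,0,0,85]],
])

```text
clock: 22.7
eef_pos: [0.4169, -0.1918, 0.1023]
tool_rot: [-0.015, 1.0, 0.004, -0.003]
ft_force: [1.1, -1.2, -0.1]
grip_width: 0.0849
```

```bash
python3 - <<'E'
from h import *
x,y,w=nm("box_orange",cams=("wrist",))
plan([x,y,45],w)
E
```

```text
box_orange ['wrist'] [ 420.9 -209.5 -179.4] cost 0.019 conf 0.84
box_orange -> tcp [ 420.9 -209.5] yaw 90.6
t 22.80 tcp [ 417.5 -192.   102.4] ytool yaw 91.72 tilt [-0.34  0.42] q [-0.43  0.27 -0.31  1.    0.   -0.46] F [-0.2 -0.5  0.6] w 85.1
[[-1,-9,29,0.4,-0.3,0.6,85],[-2,-9,28,0,0,0.5,85],[0,0,0,0,0,0,85],[0,0,0,0,0,0,85]]
```

Request:
jog_arm([
  [[-1,-9,29,0.4,-0.3,0.6,85],[-2,-9,24,0,0,0.5,85],[0,0,0,0,0,0,85],[0,0,0,0,0,0,85]],
])

```text
clock: 23.2
eef_pos: [0.4272, -0.2092, 0.0505]
tool_rot: [-0.008, 1.0, -0.001, 0.003]
ft_force: [0.5, -0.8, 0.3]
grip_width: 0.0849
```

```bash
python3 - <<'E'
from h import *
plan([420.9,-209.5,9],90.6,step=20)
E
```

```text
t 23.20 tcp [ 427.2 -209.2   50.5] ytool yaw 90.96 tilt [ 0.39 -0.11] q [-0.46  0.35 -0.36  0.86  0.   -0.47] F [ 0.5 -0.8  0.3] w 84.9
[[2,-0,15,-0.1,0.4,0.1,85],[2,-0,12,0,0,0.1,85],[1,-0,9,0,0,0.1,85],[1,-0,5,0,0,0.1,85],[0,0,0,0,0,0,85]]
```

Request:
jog_arm([
  [[3,0,18,-0.1,0.4,0.1,85],[3,0,17,0,0.2,0.1,85],[2,0,9,0,0.1,0.1,85],[0,0,0,0,0,0,85],[0,0,0,0,0,0,85]],
])

```text
clock: 23.7
eef_pos: [0.425, -0.2093, 0.0109]
tool_rot: [-0.008, 1.0, -0.002, 0.002]
ft_force: [-0.6, -0.3, 0.4]
grip_width: 0.0851
```

```bash
python3 - <<'E'
from h import *
plan([420.9,-209.5,9],90.6,step=20)
E
```

```text
t 23.70 tcp [ 425.  -209.3   10.9] ytool yaw 90.90 tilt [ 0.18 -0.21] q [-0.46  0.41 -0.4   0.76 -0.   -0.47] F [-0.6 -0.3  0.4] w 85.1
[[4.1,-0.2,1.9,-0.2,0.2,0.3,85],[0,0,0,0,0,0,85],[0,0,0,0,0,0,85]]
```

Request:
jog_arm([
  [[5,0,0,-0.2,0.2,0.3,85],[0,0,0,0,0,0,85],[0,0,0,0,0,0,60],[0,0,0,0,0,0,40],[0,0,0,0,0,0,40]],
])

```text
clock: 24.2
eef_pos: [0.4218, -0.2103, 0.014]
tool_rot: [-0.005, 1.0, -0.001, 0.002]
ft_force: [-0.2, -0.1, -2.5]
grip_width: 0.0548
```

Request:
jog_arm([
  [[0,0,0,0,0,0,40],[0,0,0,0,0,0,40]],
])

```text
clock: 24.4
eef_pos: [0.4218, -0.2103, 0.0139]
tool_rot: [-0.005, 1.0, -0.001, 0.002]
ft_force: [0.3, -0.3, 1.0]
grip_width: 0.0552
```

```bash
python3 - <<'E'
from h import *
grasped(420.9,-209.5)
E
```

```text
t 24.40 tcp [ 421.8 -210.3   13.9] ytool yaw 90.58 tilt [ 0.26 -0.12] q [-0.46  0.4  -0.4   0.76  0.   -0.47] F [ 0.3 -0.3  1. ] w 55.2
box off tool x,y [1.  0.8] dz 13.9
```

Request:
jog_arm([
  [[0,0,-30,0,0.2,0,40],[0,0,-45,0,0,0,40],[0,0,-45,0,0,0,40],[0,0,-15,0,0,0,40]],
])

```text
clock: 24.8
eef_pos: [0.4168, -0.2077, 0.1476]
tool_rot: [-0.005, 1.0, 0.002, -0.007]
ft_force: [1.3, 0.0, -3.3]
grip_width: 0.0551
```

```bash
python3 - <<'E'
from h import *
plan([644,15,140],101,40)
E
```

```text
t 24.80 tcp [ 416.8 -207.7  147.6] ytool yaw 90.58 tilt [-0.77  0.26] q [-0.46  0.24 -0.22  1.12 -0.   -0.47] F [ 1.3  0.  -3.3] w 55.1
[[-34,33,1,0.3,-0.8,-1.5,40],[-35,31,1,0,0,-1.6,40],[-36,31,1,0,0,-1.5,40],[-36,30,2,0,0,-1.6,40],[-37,29,1,0,0,-1.5,40]]
[[-31,22,1,0,0,-1.3,40],[-23,16,0,0,0,-0.9,40],[-14,9,1,0,0,-0.5,40],[0,0,0,0,0,0,40],[0,0,0,0,0,0,40]]
```

Request:
jog_arm([
  [[-34,33,0,0.3,-0.8,-1.5,40],[-35,31,0,0,0,-1.6,40],[-36,31,0,0,0,-1.5,40],[-36,30,0,0,0,-1.6,40],[-37,29,0,0,0,-1.5,40]],
])

```text
clock: 25.3
eef_pos: [0.5871, -0.0444, 0.1494]
tool_rot: [-0.067, 0.998, -0.003, 0.001]
ft_force: [0.8, -0.9, -2.6]
grip_width: 0.0548
```

Request:
jog_arm([
  [[-31,22,0,0,0,-1.3,40],[-21,15,0,0,0,-0.9,40],[-8,5,0,0,0,-0.5,40],[0,0,0,0,0,0,40],[0,0,0,0,0,0,40]],
])

```text
clock: 25.8
eef_pos: [0.6422, 0.0137, 0.1427]
tool_rot: [-0.096, 0.995, -0.002, -0.004]
ft_force: [0.6, 0.7, -1.8]
grip_width: 0.0548
```

```bash
python3 - <<'E'
from h import *
V=[]
for n in ("side","top","wrist"):
    m=cam(n);camera(n);k=look("box_blue",n)
    if k and n!="wrist" :
        x,c=fit("box_blue",[(m,k[0].astype(float))],[.6435,.018,.19],.028);print(n,np.round(x*[1000,1000,57.3],1),c)
plan([644.5,18.2,105],101,40,step=25)
E
```

```text
side [643.4  17.2  11.4] 0.17577095156592495
top [1181.9 -536.2  -50.5] 1.0
t 26.10 tcp [642.9  13.2 144.2] ytool yaw 100.96 tilt [-0.21 -0.27] q [ 0.02  0.57  0.28  1.28 -0.   -0.17] F [-0.3 -0.1 -2.8] w 55.3
[[-1,2,20,-0.2,-0.3,0,40],[-2,3,19,0,0,0,40],[0,0,0,0,0,0,40],[0,0,0,0,0,0,40]]
```

Request:
jog_arm([
  [[-1,3,20,-0.2,-0.3,0,40],[-2,3,19,0,0,0,40],[0,0,0,0,0,0,40],[0,0,0,0,0,0,40]],
])

```text
clock: 26.5
eef_pos: [0.6452, 0.0171, 0.1076]
tool_rot: [-0.094, 0.996, -0.0, 0.003]
ft_force: [0.0, -0.4, -2.4]
grip_width: 0.055
```

```bash
python3 - <<'E'
from h import *
plan([644.5,18.2,96],101,40,step=25)
E
```

```text
t 26.50 tcp [645.2  17.1 107.6] ytool yaw 100.74 tilt [ 0.32 -0.02] q [ 0.03  0.59  0.22  1.19 -0.   -0.16] F [ 0.  -0.4 -2.4] w 55.0
[[0.5,1.2,11.6,-0.1,0.3,-0.3,40],[0,0,0,0,0,0,40],[0,0,0,0,0,0,40]]
```

Request:
jog_arm([
  [[0.5,1.2,11,-0.1,0.3,-0.3,40],[0,0,8,0,0,0,40],[0,0,6,0,0,0,40],[0,0,2,0,0,0,40],[0,0,2,0,0,0,40]],
])

```text
clock: 27.0
eef_pos: [0.6469, 0.0176, 0.0839]
tool_rot: [-0.096, 0.995, -0.0, 0.004]
ft_force: [-6.0, 0.5, 11.0]
grip_width: 0.0551
```

```bash
python3 - <<'E'
from h import *
plan([644.5,18.2,84],101,40,step=25)
E
```

```text
t 27.00 tcp [646.9  17.6  83.9] ytool yaw 101.01 tilt [0.46 0.02] q [ 0.03  0.61  0.19  1.14  0.   -0.17] F [-6.   0.5 11. ] w 55.1
[[2.2,1.1,-0.1,-0.1,0.5,0,40],[0,0,0,0,0,0,40],[0,0,0,0,0,0,40]]
```

Request:
jog_arm([
  [[0,0,0,0,0,0,70],[0,0,0,0,0,0,85],[0,0,0,0,0,0,85],[0,0,0,0,0,0,85],[0,0,-40,0,0,0,85]],
])

```text
clock: 27.5
eef_pos: [0.6437, 0.0175, 0.1196]
tool_rot: [-0.096, 0.995, 0.0, -0.0]
ft_force: [-0.4, 0.5, -0.5]
grip_width: 0.0853
```

Request:
jog_arm([
  [[0,0,-45,0,0,0,85],[0,0,-35,0,0,0,85],[0,-40,-10,0,0,0,85],[0,-40,0,0,0,0,85],[0,-40,0,0,0,0,85]],
])

```text
clock: 28.0
eef_pos: [0.6705, -0.0966, 0.2198]
tool_rot: [-0.102, 0.995, -0.0, 0.005]
ft_force: [1.1, -0.3, 0.3]
grip_width: 0.0851
```

```bash
python3 - <<'E'
from h import *
for n in ("side","wrist","top"):
    m=cam(n);camera(n)
    for r in masks_of("box_purple",n)[:2]: print(n,r["conf"],r["at"],ray(m,r["at"],.03).round(3))
try: nm("box_purple",cams=("side",))
except Exception as e: print(e)
plan([622,-270,125],80)
E
```

```text
wrist 0.59 [104.7, 108.7] [ 0.627 -0.284  0.03 ]
box_purple ['side'] [ 629.  -283.4  -12.2] cost 0.048 conf 0.75
box_purple -> tcp [ 629.  -283.4] yaw 77.8
t 28.40 tcp [669.4 -94.7 218.2] ytool yaw 101.67 tilt [0.43 0.08] q [-0.14  0.61  0.53  1.49  0.   -0.35] F [ 0.3 -0.4 -0.9] w 85.1
[[17,-34,20,0,0.4,4.6,85],[15,-36,19,0,0,4.5,85],[11,-36,20,0,0,4.6,85],[7,-30,16,0,0,3.6,85],[4,-22,11,0,0,2.8,85]]
[[2,-14,7,0,0,1.6,85],[0,0,0,0,0,0,85],[0,0,0,0,0,0,85]]
```

Request:
jog_arm([
  [[17,-34,20,0,0.4,4.6,85],[15,-36,19,0,0,4.5,85],[11,-36,20,0,0,4.6,85],[7,-30,16,0,0,3.6,85],[4,-22,11,0,0,2.8,85]],
])

```text
clock: 28.9
eef_pos: [0.6295, -0.2496, 0.1324]
tool_rot: [0.071, 0.997, 0.001, 0.004]
ft_force: [0.3, -0.6, 0.4]
grip_width: 0.0849
```

Request:
jog_arm([
  [[2,-14,7,0,0,2.5,85],[0,0,0,0,0,0,85],[0,0,0,0,0,0,85]],
])

```text
clock: 29.2
eef_pos: [0.6239, -0.263, 0.1231]
tool_rot: [0.094, 0.996, 0.001, 0.002]
ft_force: [0.5, 0.5, 0.0]
grip_width: 0.0846
```

```bash
python3 - <<'E'
from h import *
x,y,w=nm("box_purple",cams=("wrist",))
plan([x,y,48],w)
E
```

```text
box_purple ['wrist'] [ 630.4 -282.8  -12.1] cost 0.016 conf 0.88
box_purple -> tcp [ 630.4 -282.8] yaw 77.9
t 29.30 tcp [ 624.3 -262.7  123.5] ytool yaw 79.28 tilt [0.28 0.11] q [-0.4   0.65  0.36  1.28  0.   -0.21] F [0.3 0.4 0.4] w 85.2
[[-5,-9,38,0.2,0.3,0.7,85],[-5,-10,37,0,0,0.7,85],[0,0,0,0,0,0,85],[0,0,0,0,0,0,85]]
```

Request:
jog_arm([
  [[-5,-9,38,0.2,0.3,0.7,85],[-5,-10,34,0,0,0.7,85],[0,0,0,0,0,0,85],[0,0,0,0,0,0,85]],
])

```text
clock: 29.7
eef_pos: [0.6371, -0.2791, 0.0566]
tool_rot: [0.101, 0.995, -0.001, 0.005]
ft_force: [0.4, -0.4, 1.0]
grip_width: 0.0849
```

```bash
python3 - <<'E'
from h import *
plan([630.4,-282.8,9],77.9,step=20)
E
```

```text
t 29.70 tcp [ 637.1 -279.1   56.6] ytool yaw 78.39 tilt [ 0.54 -0.2 ] q [-0.41  0.73  0.32  1.16  0.   -0.21] F [ 0.4 -0.4  1. ] w 84.9
[[2,-2,17,-0.1,0.6,0.2,85],[2,-1,14,0,0,0.1,85],[1,-1,11,0,0,0.1,85],[1,-1,6,0,0,0.1,85],[0,0,0,0,0,0,85]]
```

Request:
jog_arm([
  [[3,-2,19,-0.1,0.6,0.2,85],[3,-2,18,0,0.2,0.1,85],[3,-1,11,0,0.2,0.1,85],[1,0,2,0,0,0.1,85],[0,0,0,0,0,0,85]],
])

```text
clock: 30.2
eef_pos: [0.63, -0.2804, 0.0105]
tool_rot: [0.104, 0.995, -0.0, 0.0]
ft_force: [0.3, 0.9, 0.6]
grip_width: 0.0849
```

```bash
python3 - <<'E'
from h import *
plan([630.4,-282.8,11],77.9,step=20)
E
```

```text
t 30.20 tcp [ 630.  -280.4   10.5] ytool yaw 78.12 tilt [ 0.   -0.05] q [-0.42  0.77  0.27  1.07 -0.   -0.21] F [0.3 0.9 0.6] w 84.9
[[-0.9,-2.3,-0.5,-0.1,0,0.2,85],[0,0,0,0,0,0,85],[0,0,0,0,0,0,85]]
```

Request:
jog_arm([
  [[-0.5,-2.5,-1,0,0,0.2,70],[0,0,0,0,0,0,50],[0,0,0,0,0,0,40],[0,0,0,0,0,0,40],[0,0,0,0,0,0,40]],
])

```text
clock: 30.7
eef_pos: [0.6316, -0.2839, 0.0145]
tool_rot: [0.105, 0.994, -0.001, 0.002]
ft_force: [-0.0, 0.0, -1.1]
grip_width: 0.0549
```

```bash
python3 - <<'E'
from h import *
grasped(630.4,-282.8)
E
```

```text
t 30.70 tcp [ 631.6 -283.9   14.5] ytool yaw 77.89 tilt [ 0.24 -0.16] q [-0.42  0.76  0.27  1.08 -0.   -0.21] F [-0.   0.  -1.1] w 54.9
box off tool x,y [1.5 0.8] dz 14.5
```

Request:
jog_arm([
  [[0,0,-30,0,0,0,40],[0,0,-45,0,0,0,40],[0,0,-45,0,0,0,40],[0,0,-40,0,0,0,40],[0,0,-10,0,0,0,40]],
])

```text
clock: 31.2
eef_pos: [0.6272, -0.2816, 0.1825]
tool_rot: [0.105, 0.994, 0.001, -0.005]
ft_force: [0.9, -0.4, -1.1]
grip_width: 0.0552
```

```bash
python3 - <<'E'
from h import *
plan([643,15,175],101,40)
E
```

```text
t 31.20 tcp [ 627.2 -281.6  182.5] ytool yaw 77.90 tilt [-0.58  0.23] q [-0.42  0.66  0.53  1.45 -0.   -0.21] F [ 0.9 -0.4 -1.1] w 55.2
[[7,43,1,0.1,-0.6,-3.4,40],[4,44,1,0,0,-3.4,40],[2,44,1,0,0,-3.5,40],[-1,44,1,0,0,-3.4,40],[-4,44,2,0,0,-3.4,40]]
[[-5,35,0,0,0,-2.8,40],[-5,26,1,0,0,-2,40],[-3,15,0,0,0,-1.2,40],[0,0,0,0,0,0,40],[0,0,0,0,0,0,40]]
```

Request:
jog_arm([
  [[7,43,0,0.1,-0.6,-3.4,40],[4,44,0,0,0,-3.4,40],[2,44,0,0,0,-3.5,40],[-1,44,0,0,0,-3.4,40],[-4,44,0,0,0,-3.4,40]],
])

```text
clock: 31.7
eef_pos: [0.6384, -0.0638, 0.1786]
tool_rot: [-0.042, 0.999, -0.001, -0.0]
ft_force: [1.2, 0.1, -3.1]
grip_width: 0.0548
```

Request:
jog_arm([
  [[-5,35,0,0,0,-2.8,40],[-5,23,0,0,0,-2,40],[-3,9,0,0,0,-1.2,40],[0,0,0,0,0,0,40],[0,0,0,0,0,0,40]],
])

```text
clock: 32.2
eef_pos: [0.6399, 0.0135, 0.1711]
tool_rot: [-0.102, 0.995, -0.0, -0.006]
ft_force: [-0.4, -1.1, -2.1]
grip_width: 0.0547
```

```bash
python3 - <<'E'
from h import *
plan([645,18.3,150],101,40,step=25)
E
```

```text
t 32.20 tcp [639.9  13.5 171.1] ytool yaw 101.66 tilt [-0.69 -0.1 ] q [ 0.02  0.56  0.33  1.35 -0.   -0.18] F [-0.4 -1.1 -2.1] w 54.7
[[-5.9,3.6,21.1,0,-0.7,0.7,40],[0,0,0,0,0,0,40],[0,0,0,0,0,0,40]]
```

Request:
jog_arm([
  [[-4,4,14,0,-0.7,0.7,40],[-2,1,12,0,0,0,40],[0,0,0,0,0,0,40],[0,0,0,0,0,0,40]],
])

```text
clock: 32.6
eef_pos: [0.6446, 0.0132, 0.1433]
tool_rot: [-0.091, 0.996, -0.001, -0.001]
ft_force: [0.7, 0.1, -1.2]
grip_width: 0.055
```

```bash
python3 - <<'E'
from h import *
plan([645,18.3,138],101,40,step=25)
E
```

```text
t 32.60 tcp [644.6  13.2 143.3] ytool yaw 100.45 tilt [-0.08 -0.07] q [ 0.02  0.58  0.28  1.28 -0.   -0.16] F [ 0.7  0.1 -1.2] w 55.0
[[-1.3,4.9,5.3,-0.1,-0.1,-0.5,40],[0,0,0,0,0,0,40],[0,0,0,0,0,0,40]]
```

Request:
jog_arm([
  [[-1,6,0,0,0,-0.5,40],[0,0,0,0,0,0,40],[0,0,0,0,0,0,40]],
])

```text
clock: 32.9
eef_pos: [0.645, 0.0181, 0.1443]
tool_rot: [-0.095, 0.996, -0.001, -0.0]
ft_force: [0.2, 0.4, -3.1]
grip_width: 0.0549
```

```bash
python3 - <<'E'
from h import *
plan([645,18.3,138],101,40,step=25)
E
```

```text
t 32.90 tcp [645.   18.1 144.3] ytool yaw 100.87 tilt [-0.01 -0.09] q [ 0.03  0.58  0.28  1.28 -0.   -0.16] F [ 0.2  0.4 -3.1] w 54.9
[[-0,0.2,6.3,-0.1,0,-0.1,40],[0,0,0,0,0,0,40],[0,0,0,0,0,0,40]]
```

Request:
jog_arm([
  [[0,0,8,0,0,-0.1,40],[0,0,8,0,0,0,40],[0,0,4,0,0,0,40],[0,0,2,0,0,0,40],[0,0,2,0,0,0,40]],
])

```text
clock: 33.4
eef_pos: [0.6464, 0.0184, 0.1255]
tool_rot: [-0.096, 0.995, -0.001, 0.003]
ft_force: [-2.9, -0.8, 8.4]
grip_width: 0.055
```

```bash
python3 - <<'E'
from h import *
st()
E
```

```text
t 33.40 tcp [646.4  18.4 125.5] ytool yaw 101.01 tilt [ 0.41 -0.07] q [ 0.03  0.58  0.25  1.23 -0.   -0.16] F [-2.9 -0.8  8.4] w 55.0
```

Request:
jog_arm([
  [[0,0,0,0,0,0,70],[0,0,0,0,0,0,85],[0,0,0,0,0,0,85],[0,0,0,0,0,0,85],[0,0,-40,0,0,0,85]],
])

```text
clock: 33.9
eef_pos: [0.6423, 0.0185, 0.1594]
tool_rot: [-0.096, 0.995, -0.001, -0.002]
ft_force: [-0.1, 0.6, -0.0]
grip_width: 0.0849
```

Request:
jog_arm([
  [[0,0,-45,0,0,0,85],[0,0,-20,0,0,0,85],[0,40,0,0,0,2,85],[0,40,0,0,0,2,85],[0,40,0,0,0,2,85]],
])

```text
clock: 34.4
eef_pos: [0.628, 0.1341, 0.2318]
tool_rot: [-0.036, 0.999, -0.001, 0.003]
ft_force: [-0.1, 0.4, 0.4]
grip_width: 0.085
```

```bash
python3 - <<'E'
from h import *
x,y,w=nm("box_green")
plan([x,y-8,125],w)
E
```

```text
box_green ['side'] [ 567.9  -71.8 -151.9] cost 0.704 conf 0.64
box_green -> tcp [567.9 -71.8] yaw 118.1
t 34.60 tcp [627.6 134.5 230.9] ytool yaw 94.49 tilt [ 0.24 -0.17] q [ 0.21  0.53  0.43  1.47 -0.    0.13] F [-0.4 -0.4  0.9] w 85.0
[[13,-36,18,-0.2,0.2,-4.1,85],[16,-36,19,0,0,-4.1,85],[18,-34,18,0,0,-4.1,85],[21,-32,19,0,0,-4.1,85],[18,-25,14,0,0,-3.3,85]]
[[15,-18,11,0,0,-2.5,85],[9,-10,7,0,0,-1.4,85],[0,0,0,0,0,0,85],[0,0,0,0,0,0,85]]
```

```bash
python3 - <<'E'
from h import *
plan([565,400,140],82)
E
```

```text
t 34.60 tcp [627.6 134.5 230.9] ytool yaw 94.49 tilt [ 0.24 -0.17] q [ 0.21  0.53  0.43  1.47 -0.    0.13] F [-0.4 -0.4  0.9] w 85.0
[[6,40,13,-0.2,0.2,1.9,85],[8,40,14,0,0,1.8,85],[8,39,13,0,0,1.9,85],[10,39,14,0,0,1.8,85],[12,39,13,0,0,1.9,85]]
[[10,31,11,0,0,1.4,85],[8,23,8,0,0,1.1,85],[5,13,5,0,0,0.7,85],[0,0,0,0,0,0,85],[0,0,0,0,0,0,85]]
```

Request:
jog_arm([
  [[6,40,13,-0.2,0.2,1.9,85],[8,40,14,0,0,1.8,85],[8,39,13,0,0,1.9,85],[10,39,14,0,0,1.8,85],[12,39,13,0,0,1.9,85]],
])

```text
clock: 35.1
eef_pos: [0.5884, 0.3239, 0.163]
tool_rot: [0.055, 0.998, -0.001, 0.003]
ft_force: [0.9, -0.3, -0.3]
grip_width: 0.0848
```

Request:
jog_arm([
  [[10,31,11,0,0,1.4,85],[8,23,8,0,0,1.1,85],[3,10,5,0,0,0.7,85],[0,0,0,0,0,0,85],[0,0,0,0,0,0,85]],
])

```text
clock: 35.6
eef_pos: [0.5755, 0.3897, 0.1326]
tool_rot: [0.085, 0.996, -0.004, 0.001]
ft_force: [-0.3, -0.3, 0.5]
grip_width: 0.0847
```

```bash
python3 - <<'E'
from h import *
x,y,w=nm("box_green",cams=("wrist",))
plan([x,y,52],w)
E
```

```text
box_green ['wrist'] [ 568.   419.  -188.3] cost 0.017 conf 0.84
box_green -> tcp [568. 419.] yaw 81.7
t 35.70 tcp [575.7 389.4 133.1] ytool yaw 80.23 tilt [ 0.09 -0.41] q [ 0.6   0.69  0.45  1.34 -0.01  0.77] F [ 0.1 -0.6  0.3] w 84.8
[[6,14,41,-0.4,0.2,-0.7,85],[7,14,40,0,0,-0.8,85],[0,0,0,0,0,0,85],[0,0,0,0,0,0,85]]
```

Request:
jog_arm([
  [[6,14,41,-0.4,0.2,-0.7,85],[7,14,36,0,0,-0.8,85],[0,0,0,0,0,0,85],[0,0,0,0,0,0,85]],
])

```text
clock: 36.1
eef_pos: [0.574, 0.4148, 0.0612]
tool_rot: [0.076, 0.997, 0.003, 0.004]
ft_force: [0.8, 0.1, -0.3]
grip_width: 0.0849
```

```bash
python3 - <<'E'
from h import *
plan([568,419,9],81.7,step=20)
E
```

```text
t 36.10 tcp [574.  414.8  61.2] ytool yaw 81.29 tilt [0.48 0.28] q [ 0.63  0.75  0.38  1.19 -0.    0.78] F [ 0.8  0.1 -0.3] w 84.9
[[2,1,19,0.4,0.4,-0.1,85],[2,1,15,0,0,-0.2,85],[2,1,12,0,0,-0.1,85],[1,0,6,0,0,0,85],[0,0,0,0,0,0,85]]
```

Request:
jog_arm([
  [[3,1,20,0.4,0.4,-0.1,85],[3,2,18,0.2,0.2,-0.2,85],[3,2,13,0.2,0.2,-0.1,85],[1,0,4,0,0,0,85],[0,0,0,0,0,0,85]],
])

```text
clock: 36.6
eef_pos: [0.5682, 0.4204, 0.0072]
tool_rot: [0.074, 0.997, -0.002, -0.001]
ft_force: [0.1, 0.2, 0.4]
grip_width: 0.085
```

```bash
python3 - <<'E'
from h import *
plan([568,419,11],81.7,step=20)
E
```

```text
t 36.60 tcp [568.2 420.4   7.2] ytool yaw 81.49 tilt [-0.16 -0.25] q [ 0.64  0.81  0.34  1.11 -0.    0.79] F [0.1 0.2 0.4] w 85.0
[[-0,-1.4,-3.8,-0.3,-0.1,-0.2,85],[0,0,0,0,0,0,85],[0,0,0,0,0,0,85]]
```

Request:
jog_arm([
  [[0,-1,-4,0,0,-0.2,70],[0,0,0,0,0,0,50],[0,0,0,0,0,0,40],[0,0,0,0,0,0,40],[0,0,0,0,0,0,40]],
])

```text
clock: 37.1
eef_pos: [0.5686, 0.4198, 0.0131]
tool_rot: [0.072, 0.997, -0.002, -0.0]
ft_force: [-0.2, 0.5, -2.4]
grip_width: 0.055
```

```bash
python3 - <<'E'
from h import *
grasped(568,419)
E
```

```text
t 37.10 tcp [568.6 419.8  13.1] ytool yaw 81.72 tilt [-0.06 -0.18] q [ 0.64  0.8   0.34  1.11 -0.    0.78] F [-0.2  0.5 -2.4] w 55.0
box off tool x,y [ 0.5 -0.8] dz 13.1
```

Request:
jog_arm([
  [[0,0,-30,0,0,0,40],[0,0,-45,0,0,0,40],[0,0,-45,0,0,0,40],[0,-10,-45,0,0,0,40],[0,-20,-20,0,0,0,40]],
])

```text
clock: 37.6
eef_pos: [0.5603, 0.3897, 0.1941]
tool_rot: [0.071, 0.997, -0.007, -0.008]
ft_force: [0.5, 0.0, -1.9]
grip_width: 0.055
```

```bash
python3 - <<'E'
from h import *
plan([643,21,216],101,40)
E
```

```text
t 37.60 tcp [560.3 389.7 194.1] ytool yaw 81.90 tilt [-0.95 -0.79] q [ 0.61  0.66  0.55  1.49 -0.    0.75] F [ 0.5  0.  -1.9] w 55.0
[[-15,-40,-2,-0.9,-0.8,-2.2,40],[-14,-41,-3,0,0,-2.2,40],[-12,-42,-2,0,0,-2.1,40],[-11,-42,-3,0,0,-2.2,40],[-9,-42,-2,0,0,-2.2,40]]
[[-7,-42,-3,0,0,-2.2,40],[-6,-43,-2,0,0,-2.2,40],[-3,-35,-2,0,0,-1.7,40],[-2,-25,-2,0,0,-1.3,40],[-1,-16,-1,0,0,-0.8,40]]
```

Request:
jog_arm([
  [[-15,-40,-4,-0.9,-0.8,-2.2,40],[-14,-41,-4,0,0,-2.2,40],[-12,-42,-4,0,0,-2.1,40],[-11,-42,-4,0,0,-2.2,40],[-9,-42,-4,0,0,-2.2,40]],
])

```text
clock: 38.1
eef_pos: [0.6093, 0.1786, 0.2194]
tool_rot: [-0.033, 0.999, 0.003, 0.004]
ft_force: [1.3, -0.8, -2.8]
grip_width: 0.0555
```

Request:
jog_arm([
  [[-7,-42,-3,0,0,-2.2,40],[-6,-43,-2,0,0,-2.2,40],[-3,-35,-2,0,0,-1.7,40],[-2,-23,-2,0,0,-1.3,40],[-1,-10,-1,0,0,-0.8,40]],
])

```text
clock: 38.6
eef_pos: [0.6468, 0.0165, 0.2285]
tool_rot: [-0.105, 0.995, 0.002, 0.003]
ft_force: [0.1, 0.4, -2.4]
grip_width: 0.0552
```

Request:
jog_arm([
  [[0,0,0,0,0,0,40],[0,0,0,0,0,0,40]],
])

```text
clock: 38.8
eef_pos: [0.6466, 0.0142, 0.2277]
tool_rot: [-0.103, 0.995, 0.002, 0.002]
ft_force: [-1.3, -0.8, -2.2]
grip_width: 0.0545
```

```bash
python3 - <<'E'
from h import *
plan([644,18.1,188],101,40,step=25)
E
```

```text
t 38.80 tcp [646.6  14.2 227.7] ytool yaw 101.77 tilt [0.25 0.25] q [ 0.02  0.54  0.44  1.47  0.   -0.19] F [-1.3 -0.8 -2.2] w 54.5
[[1,2,20,0.2,0.3,0.4,40],[1,2,20,0,0,0.4,40],[0,0,0,0,0,0,40],[0,0,0,0,0,0,40]]
```

Request:
jog_arm([
  [[1,4,20,0.2,0.3,0.4,40],[1,3,18,0,0,0.4,40],[0,0,0,0,0,0,40],[0,0,0,0,0,0,40]],
])

```text
clock: 39.2
eef_pos: [0.6425, 0.0252, 0.1892]
tool_rot: [-0.097, 0.995, 0.0, -0.0]
ft_force: [0.3, 0.5, -1.8]
grip_width: 0.0551
```

```bash
python3 - <<'E'
from h import *
plan([644,18.1,180],101,40,step=25)
E
```

```text
t 39.20 tcp [642.5  25.2 189.2] ytool yaw 101.18 tilt [-0.01  0.05] q [ 0.04  0.55  0.36  1.38  0.   -0.16] F [ 0.3  0.5 -1.8] w 55.1
[[-0.1,-7.2,9.2,0.1,0,0.2,40],[0,0,0,0,0,0,40],[0,0,0,0,0,0,40]]
```

Request:
jog_arm([
  [[0,-7,2,0,0,0.2,40],[0,0,0,0,0,0,40],[0,0,0,0,0,0,40]],
])

```text
clock: 39.5
eef_pos: [0.645, 0.019, 0.1893]
tool_rot: [-0.096, 0.995, 0.0, 0.002]
ft_force: [-0.9, -1.0, -2.7]
grip_width: 0.0552
```

```bash
python3 - <<'E'
from h import *
plan([644,18.1,180],101,40,step=25)
E
```

```text
t 39.50 tcp [645.   19.  189.3] ytool yaw 101.08 tilt [0.17 0.05] q [ 0.03  0.55  0.36  1.38  0.   -0.16] F [-0.9 -1.  -2.7] w 55.2
[[1.1,-0.7,9.3,0,0.2,0.1,40],[0,0,0,0,0,0,40],[0,0,0,0,0,0,40]]
```

Request:
jog_arm([
  [[1,-0.5,9,0,0.2,0,40],[0,0,8,0,0,0,40],[0,0,6,0,0,0,40],[0,0,2,0,0,0,40],[0,0,2,0,0,0,40]],
])

```text
clock: 40.0
eef_pos: [0.6459, 0.0176, 0.166]
tool_rot: [-0.096, 0.995, -0.0, 0.004]
ft_force: [-4.2, 0.6, 11.5]
grip_width: 0.0549
```

```bash
python3 - <<'E'
from h import *
st()
E
```

```text
t 40.00 tcp [645.9  17.6 166. ] ytool yaw 101.02 tilt [ 0.41 -0.01] q [ 0.03  0.56  0.31  1.32 -0.   -0.16] F [-4.2  0.6 11.5] w 54.9
```

Request:
jog_arm([
  [[0,0,0,0,0,0,70],[0,0,0,0,0,0,85],[0,0,0,0,0,0,85],[0,0,0,0,0,0,85],[0,0,-40,0,0,0,85]],
])

```text
clock: 40.5
eef_pos: [0.6421, 0.0175, 0.2002]
tool_rot: [-0.096, 0.995, -0.0, -0.002]
ft_force: [0.2, -0.1, -1.6]
grip_width: 0.0851
```

Request:
jog_arm([
  [[0,0,-40,0,0,0,85],[0,0,-20,0,0,0,85],[15,-41,0,0,0,1.5,85],[15,-41,5,0,0,1.5,85],[14,-42,12,0,0,1.5,85]],
])

```text
clock: 41.0
eef_pos: [0.6246, -0.1087, 0.2522]
tool_rot: [-0.062, 0.998, -0.0, 0.006]
ft_force: [0.3, -1.3, -0.0]
grip_width: 0.0854
```

Request:
jog_arm([
  [[12,-42,15,0,0,1.5,85],[11,-43,15,0,0,1.5,85],[10,-43,15,0,0,1.5,85],[9,-43,15,0,0,1.5,85],[7,-40,14,0,0,1.5,85]],
])

```text
clock: 41.5
eef_pos: [0.5905, -0.3311, 0.1763]
tool_rot: [0.006, 1.0, -0.0, 0.008]
ft_force: [0.2, -0.5, -0.2]
grip_width: 0.0849
```

Request:
jog_arm([
  [[5,-30,10,0,0,1.2,85],[3,-15,5,0,0,0.8,85],[0,0,0,0,0,0,85],[0,0,0,0,0,0,85]],
])

```text
clock: 41.9
eef_pos: [0.5778, -0.3823, 0.1558]
tool_rot: [0.028, 1.0, 0.001, 0.005]
ft_force: [0.1, 0.2, 0.8]
grip_width: 0.0851
```

```bash
python3 - <<'E'
from h import *
st()
try:
    x,y,w=nm("box_yellow",cams=("wrist",))
    plan([x,y,50],w)
except Exception as e: print(e); nm("box_yellow",cams=("side","top"))
E
```

```text
t 41.90 tcp [ 577.8 -382.3  155.8] ytool yaw 86.77 tilt [0.58 0.12] q [-0.59  0.66  0.47  1.37  0.01 -0.53] F [0.1 0.2 0.8] w 85.1
box_yellow ['wrist'] [ 588.  -416.4 -184.9] cost 0.022 conf 0.91
box_yellow -> tcp [ 588.  -416.4] yaw 85.1
t 42.00 tcp [ 578.3 -381.6  156.3] ytool yaw 86.86 tilt [0.61 0.08] q [-0.59  0.66  0.47  1.37  0.01 -0.53] F [ 0.1  0.8 -0.3] w 85.3
[[-4,-12,39,0.1,0.6,0.6,85],[-4,-10,31,0,0,0.6,85],[-2,-8,23,0,0,0.4,85],[-2,-4,13,0,0,0.2,85],[0,0,0,0,0,0,85]]
```

Request:
jog_arm([
  [[-3,-13,39,0.1,0.6,0.6,85],[-3,-11,31,0,0,0.6,85],[-1,-8,23,0,0,0.4,85],[0,-4,10,0,0,0.2,85],[0,0,0,0,0,0,85]],
])

```text
clock: 42.5
eef_pos: [0.5924, -0.4113, 0.0589]
tool_rot: [0.036, 0.999, -0.002, 0.006]
ft_force: [-0.5, 0.3, -0.2]
grip_width: 0.085
```

```bash
python3 - <<'E'
from h import *
plan([584,-416,11],85.1,step=20)
E
```

```text
t 42.50 tcp [ 592.4 -411.3   58.9] ytool yaw 85.82 tilt [ 0.64 -0.28] q [-0.61  0.78  0.42  1.2   0.   -0.53] F [-0.5  0.3 -0.2] w 85.0
[[3,-2,17,-0.2,0.7,0.3,85],[2,-1,14,0,0,0.2,85],[2,-2,11,0,0,0.1,85],[1,-0,6,0,0,0.1,85],[0,0,0,0,0,0,85]]
```

Request:
jog_arm([
  [[4,-2,18,-0.2,0.7,0.3,85],[4,-2,17,0,0.2,0.2,85],[3,-2,12,0,0.2,0.1,85],[1,0,4,0,0,0.1,85],[0,0,0,0,0,0,85]],
])

```text
clock: 43.0
eef_pos: [0.5834, -0.4152, 0.0106]
tool_rot: [0.041, 0.999, -0.002, -0.001]
ft_force: [-0.6, 0.1, 0.1]
grip_width: 0.0849
```

```bash
python3 - <<'E'
from h import *
plan([585,-416,11],85.1,step=20)
E
```

```text
t 43.00 tcp [ 583.4 -415.2   10.6] ytool yaw 85.33 tilt [-0.15 -0.2 ] q [-0.62  0.82  0.37  1.12 -0.   -0.54] F [-0.6  0.1  0.1] w 84.9
[[-1.6,-0.7,-0.4,-0.2,-0.1,0.2,85],[0,0,0,0,0,0,85],[0,0,0,0,0,0,85]]
```

Request:
jog_arm([
  [[-1,-0.7,-2,0,0,0.2,70],[0,0,0,0,0,0,50],[0,0,0,0,0,0,40],[0,0,0,0,0,0,40],[0,0,0,0,0,0,40]],
])

```text
clock: 43.5
eef_pos: [0.5862, -0.417, 0.0159]
tool_rot: [0.043, 0.999, -0.003, 0.001]
ft_force: [0.3, -0.2, -0.4]
grip_width: 0.0547
```

```bash
python3 - <<'E'
from h import *
grasped(588,-416.4)
E
```

```text
t 43.50 tcp [ 586.2 -417.    15.9] ytool yaw 85.12 tilt [ 0.09 -0.35] q [-0.62  0.82  0.38  1.13 -0.   -0.53] F [ 0.3 -0.2 -0.4] w 54.7
box off tool x,y [-1.7  0.9] dz 15.9
```

Request:
jog_arm([
  [[0,0,-30,0,0,0,40],[0,0,-40,0,0,0,40],[0,10,-45,0,0,0,40],[0,20,-45,0,0,0,40],[0,20,-45,0,0,0,40]],
])

```text
clock: 44.0
eef_pos: [0.5841, -0.3641, 0.2127]
tool_rot: [0.045, 0.999, 0.004, -0.011]
ft_force: [0.5, -0.0, -2.1]
grip_width: 0.0551
```

```bash
python3 - <<'E'
from h import *
plan([642,15,258],101,40)
E
```

```text
t 44.00 tcp [ 584.1 -364.1  212.7] ytool yaw 84.84 tilt [-1.19  0.49] q [-0.56  0.67  0.62  1.55 -0.   -0.47] F [ 0.5 -0.  -2.1] w 55.1
[[-3,44,-5,0.4,-1.2,-1.8,40],[-4,43,-5,0,0,-1.9,40],[-5,44,-6,0,0,-1.8,40],[-7,43,-5,0,0,-1.9,40],[-8,43,-5,0,0,-1.8,40]]
[[-10,43,-5,0,0,-1.9,40],[-11,42,-5,0,0,-1.8,40],[-10,34,-4,0,0,-1.5,40],[-8,25,-4,0,0,-1.1,40],[-5,15,-1,0,0,-0.7,40]]
```

Request:
jog_arm([
  [[-3,44,-9,0.4,-1.2,-1.8,40],[-4,43,-9,0,0,-1.9,40],[-5,44,-9,0,0,-1.8,40],[-7,43,-9,0,0,-1.9,40],[-8,43,-7,0,0,-1.8,40]],
])

```text
clock: 44.5
eef_pos: [0.6194, -0.1465, 0.266]
tool_rot: [-0.034, 0.999, -0.005, 0.008]
ft_force: [0.6, -0.3, -1.9]
grip_width: 0.0549
```

Request:
jog_arm([
  [[-10,43,-5,0,0,-1.9,40],[-11,42,-3,0,0,-1.8,40],[-10,34,-2,0,0,-1.5,40],[-8,22,-1,0,0,-1.1,40],[-4,9,0,0,0,-0.7,40]],
])

```text
clock: 45.0
eef_pos: [0.6447, 0.02, 0.2777]
tool_rot: [-0.101, 0.995, -0.004, 0.008]
ft_force: [0.2, -0.6, -2.0]
grip_width: 0.0549
```

Request:
jog_arm([
  [[0,0,0,0,0,0,40],[0,0,0,0,0,0,40]],
])

```text
clock: 45.2
eef_pos: [0.6445, 0.0206, 0.2769]
tool_rot: [-0.102, 0.995, -0.005, 0.007]
ft_force: [0.2, -0.5, -2.7]
grip_width: 0.0546
```

```bash
python3 - <<'E'
from h import *
plan([641.8,17.7,232],101,40,step=25)
E
```

```text
t 45.20 tcp [644.5  20.6 276.9] ytool yaw 101.73 tilt [ 0.9  -0.44] q [ 0.04  0.53  0.54  1.57 -0.01 -0.17] F [ 0.2 -0.5 -2.7] w 54.6
[[2,-1,22,-0.6,0.8,0.4,40],[1,-1,23,0,0,0.3,40],[0,0,0,0,0,0,40],[0,0,0,0,0,0,40]]
```

Request:
jog_arm([
  [[3,-2,22,-0.6,0.8,0.4,40],[1,-2,21,0,0,0.3,40],[0,0,0,0,0,0,40],[0,0,0,0,0,0,40]],
])

```text
clock: 45.6
eef_pos: [0.6414, 0.0087, 0.2338]
tool_rot: [-0.091, 0.996, -0.001, 0.0]
ft_force: [-0.0, 0.4, -0.5]
grip_width: 0.0552
```

```bash
python3 - <<'E'
from h import *
plan([641.8,17.7,225],101,40,step=25)
E
```

```text
t 45.60 tcp [641.4   8.7 233.8] ytool yaw 100.50 tilt [ 0.02 -0.1 ] q [ 0.01  0.53  0.44  1.48 -0.   -0.17] F [-0.   0.4 -0.5] w 55.2
[[-2,8.8,8.8,-0.1,0,-0.5,40],[0,0,0,0,0,0,40],[0,0,0,0,0,0,40]]
```

Request:
jog_arm([
  [[-1.5,9,1,0,0,-0.5,40],[0,0,0,0,0,0,40],[0,0,0,0,0,0,40]],
])

```text
clock: 45.9
eef_pos: [0.6422, 0.0168, 0.2354]
tool_rot: [-0.095, 0.995, -0.001, 0.002]
ft_force: [0.3, 0.7, -1.8]
grip_width: 0.055
```

```bash
python3 - <<'E'
from h import *
plan([641.8,17.7,225],101,40,step=25)
E
```

```text
t 45.90 tcp [642.2  16.8 235.4] ytool yaw 100.89 tilt [ 0.24 -0.1 ] q [ 0.03  0.53  0.45  1.48 -0.   -0.16] F [ 0.3  0.7 -1.8] w 55.0
[[0.3,1,10.4,-0.1,0.2,-0.1,40],[0,0,0,0,0,0,40],[0,0,0,0,0,0,40]]
```

Request:
jog_arm([
  [[0,1,10,0,0.2,0,40],[0,0,8,0,0,0,40],[0,0,6,0,0,0,40],[0,0,2,0,0,0,40],[0,0,2,0,0,0,40]],
])

```text
clock: 46.4
eef_pos: [0.6435, 0.0185, 0.2103]
tool_rot: [-0.096, 0.995, -0.002, 0.004]
ft_force: [-4.1, -0.1, 14.4]
grip_width: 0.0545
```

Request:
jog_arm([
  [[0,0,0,0,0,0,70],[0,0,0,0,0,0,85],[0,0,0,0,0,0,85],[0,0,0,0,0,0,85],[0,0,-40,0,0,0,85]],
])

```text
clock: 46.9
eef_pos: [0.6393, 0.0186, 0.2438]
tool_rot: [-0.096, 0.995, -0.001, -0.003]
ft_force: [1.1, -0.6, -1.1]
grip_width: 0.0848
```

Request:
jog_arm([
  [[0,0,-35,0,0,0,85],[0,0,-10,0,0,0,85],[32,-32,0,0,0,-0.4,85],[32,-32,0,0,0,-0.4,85],[32,-32,10,0,0,-0.4,85]],
])

```text
clock: 47.4
eef_pos: [0.5689, -0.0923, 0.2842]
tool_rot: [-0.112, 0.994, -0.002, 0.002]
ft_force: [0.0, -0.8, 0.5]
grip_width: 0.085
```

Request:
jog_arm([
  [[32,-32,16,0,0,-0.4,85],[32,-32,16,0,0,-0.4,85],[32,-32,16,0,0,-0.4,85],[32,-32,16,0,0,-0.4,85],[32,-32,16,0,0,-0.4,85]],
])

```text
clock: 47.9
eef_pos: [0.4477, -0.2925, 0.2029]
tool_rot: [-0.131, 0.991, -0.003, 0.005]
ft_force: [2.1, 0.8, 0.4]
grip_width: 0.0851
```

Request:
jog_arm([
  [[32,-32,14,0,0,-0.4,85],[22,-21,10,0,0,-0.4,85],[8,-8,5,0,0,-0.2,85],[0,0,0,0,0,0,85],[0,0,0,0,0,0,85]],
])

```text
clock: 48.4
eef_pos: [0.3976, -0.3737, 0.1697]
tool_rot: [-0.135, 0.991, -0.002, 0.004]
ft_force: [1.0, 0.0, 0.3]
grip_width: 0.085
```

```bash
python3 - <<'E'
from h import *
st()
try:
    x,y,w=nm("handle_box",cams=("wrist",),yawref=100)
    plan([x,y,20],w,step=35)
except Exception as e: print(e); nm("handle_box",cams=("side",))
m=cam("side");im=camera("side");k=look("box_yellow","side")
if k:
  for z in (.196,.204):
    print(z,fit("box_yellow",[(m,k[0].astype(float))],[.6435,.018,.19],z))
cv2.imwrite("pics/s9.png",cv2.resize(im[40:280,150:450,::-1],None,fx=2,fy=2))
E
```

```text
t 48.40 tcp [ 397.6 -373.7  169.7] ytool yaw 105.57 tilt [ 0.44 -0.13] q [-0.76  0.36  0.    1.21  0.   -1.03] F [1.  0.  0.3] w 85.0
handle_box ['wrist'] [ 395.8 -381.5 -164.2] cost 0.020 conf 0.67
handle_box -> tcp [ 395.8 -381.5] yaw 105.8
t 48.50 tcp [ 398.2 -373.3  170. ] ytool yaw 105.67 tilt [ 0.46 -0.16] q [-0.76  0.36  0.    1.21  0.   -1.03] F [-0.9  0.  -0.3] w 85.0
[[1,-2,32,-0.3,0.4,0,85],[1,-1,31,0,0,-0.1,85],[1,-2,32,0,0,0,85],[1,-1,25,0,0,0,85],[0,-1,19,0,0,0,85]]
[[1,-0,11,0,0,0,85],[0,0,0,0,0,0,85],[0,0,0,0,0,0,85]]
0.196 (array([0.64558429, 0.01893323, 0.22368691]), np.float64(0.04421800216149452))
0.204 (array([0.64413243, 0.01081244, 0.23134197]), np.float64(0.04629921259842519))
```

View pics/s9.png

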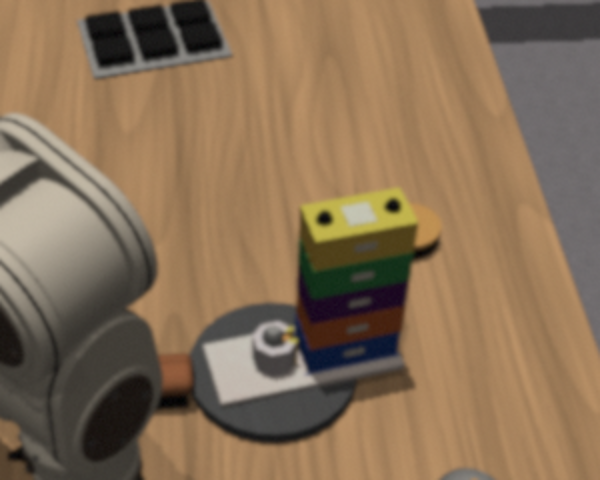

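Request:
jog_arm([
  [[1,-2,32,-0.3,0.4,0,85],[2,-2,32,0,0.1,-0.1,85],[2,-2,32,0,0.1,0,85],[2,-2,25,0,0.1,0,85],[1,-1,15,0,0.1,0,85]],
])

```text
clock: 49.1
eef_pos: [0.4027, -0.3841, 0.0373]
tool_rot: [-0.143, 0.99, -0.007, 0.002]
ft_force: [0.3, -0.6, -0.3]
grip_width: 0.0852
```

Request:
jog_arm([
  [[0,0,6,0,0,0,85],[0,0,0,0,0,0,85],[0,0,0,0,0,0,85]],
])

```text
clock: 49.4
eef_pos: [0.404, -0.3815, 0.0302]
tool_rot: [-0.145, 0.989, -0.006, 0.001]
ft_force: [-0.6, -0.1, 0.2]
grip_width: 0.085
```

```bash
python3 - <<'E'
from h import *
plan([395.8,-381.5,12],105.8,step=25)
E
```

```text
t 49.40 tcp [ 404.  -381.5   30.2] ytool yaw 106.67 tilt [ 0.25 -0.61] q [-0.75  0.51 -0.16  0.89 -0.   -1.05] F [-0.6 -0.1  0.2] w 85.0
[[7.8,2.4,18.2,-0.7,0.1,0.9,85],[0,0,0,0,0,0,85],[0,0,0,0,0,0,85]]
```

Request:
jog_arm([
  [[8,2,18,-0.7,0.1,0.9,85],[0,0,2,0,0,0,85],[0,0,0,0,0,0,70],[0,0,0,0,0,0,50],[0,0,0,0,0,0,40]],
])

```text
clock: 49.9
eef_pos: [0.397, -0.3836, 0.0117]
tool_rot: [-0.137, 0.991, -0.001, 0.001]
ft_force: [0.4, 0.4, -2.6]
grip_width: 0.055
```

Request:
jog_arm([
  [[0,0,0,0,0,0,40],[0,0,0,0,0,0,40]],
])

```text
clock: 50.1
eef_pos: [0.3969, -0.3835, 0.0116]
tool_rot: [-0.137, 0.991, -0.001, 0.001]
ft_force: [0.2, -0.5, -1.0]
grip_width: 0.0548
```

```bash
python3 - <<'E'
from h import *
grasped(395.8,-381.5)
E
```

```text
t 50.10 tcp [ 396.9 -383.5   11.6] ytool yaw 105.70 tilt [ 0.18 -0.13] q [-0.77  0.53 -0.18  0.85  0.   -1.04] F [ 0.2 -0.5 -1. ] w 54.8
box off tool x,y [0.5 2.3] dz 11.6
```

Request:
jog_arm([
  [[0,0,-30,0,0,0,40],[0,0,-40,0,0,0,40],[0,0,-45,0,0,0,40],[0,0,-45,0,0,0,40],[0,0,-45,0,0,0,40]],
])

```text
clock: 50.6
eef_pos: [0.391, -0.378, 0.2122]
tool_rot: [-0.137, 0.991, 0.009, -0.007]
ft_force: [1.0, -0.6, -2.8]
grip_width: 0.0551
```

Request:
jog_arm([
  [[0,0,-45,0,0,0,40],[0,0,-25,0,0,0,40],[0,0,0,0,0,0,40]],
])

```text
clock: 50.9
eef_pos: [0.3935, -0.3806, 0.2917]
tool_rot: [-0.137, 0.991, 0.004, -0.003]
ft_force: [-0.1, -0.4, -2.9]
grip_width: 0.0555
```

```bash
python3 - <<'E'
from h import *
plan([640,13,300],101,40)
E
```

```text
t 50.90 tcp [ 393.5 -380.6  291.7] ytool yaw 105.71 tilt [-0.38  0.38] q [-0.77  0.33  0.28  1.53  0.   -1.04] F [-0.1 -0.4 -2.9] w 55.5
[[-32,29,-1,0.5,-0.3,0.4,40],[-32,29,-1,0,0,0.5,40],[-31,30,-0,0,0,0.4,40],[-32,30,-1,0,0,0.5,40],[-31,30,-1,0,0,0.4,40]]
[[-31,30,-1,0,0,0.4,40],[-30,30,-0,0,0,0.5,40],[-31,31,-1,0,0,0.4,40],[-30,31,-1,0,0,0.4,40],[-24,25,-1,0,0,0.4,40]]
[[-17,19,-0,0,0,0.3,40],[-11,11,-0,0,0,0.1,40],[0,0,0,0,0,0,40],[0,0,0,0,0,0,40]]
```

Request:
jog_arm([
  [[-32,29,-2,0.5,-0.3,0.4,40],[-32,29,-2,0,0,0.5,40],[-31,30,-1,0,0,0.4,40],[-32,30,-2,0,0,0.5,40],[-31,30,-1,0,0,0.4,40]],
])

```text
clock: 51.4
eef_pos: [0.5073, -0.1966, 0.2895]
tool_rot: [-0.11, 0.994, 0.002, -0.005]
ft_force: [0.9, -1.6, -2.3]
grip_width: 0.0553
```

Request:
jog_arm([
  [[-31,30,-1,0,0,0.4,40],[-30,30,0,0,0,0.5,40],[-31,31,-1,0,0,0.4,40],[-30,31,-1,0,0,0.4,40],[-24,25,-1,0,0,0.4,40]],
])

```text
clock: 51.9
eef_pos: [0.6198, -0.0135, 0.2778]
tool_rot: [-0.091, 0.996, 0.004, -0.015]
ft_force: [0.9, -0.6, -3.0]
grip_width: 0.0548
```

Request:
jog_arm([
  [[-16,17,0,0,0,0.3,40],[-6,6,0,0,0,0.1,40],[0,0,0,0,0,0,40],[0,0,0,0,0,0,40]],
])

```text
clock: 52.3
eef_pos: [0.6365, 0.0191, 0.2655]
tool_rot: [-0.092, 0.996, 0.005, -0.023]
ft_force: [-0.9, 0.4, -1.2]
grip_width: 0.0549
```

```bash
python3 - <<'E'
from h import *
plan([644,18.1,274],101,40,step=25)
E
```

```text
t 52.30 tcp [636.5  19.1 265.5] ytool yaw 100.49 tilt [-2.7   0.27] q [ 0.03  0.57  0.58  1.63  0.01 -0.16] F [-0.9  0.4 -1.2] w 54.9
[[-7.2,-2.4,-8.5,0.8,-2.6,-0.5,40],[0,0,0,0,0,0,40],[0,0,0,0,0,0,40]]
```

Request:
jog_arm([
  [[0,0,-6,0,-1.3,0,40],[-6,-1,-4,0.5,-1.3,-0.5,40],[0,0,0,0,0,0,40],[0,0,0,0,0,0,40]],
])

```text
clock: 52.7
eef_pos: [0.6418, 0.0145, 0.277]
tool_rot: [-0.093, 0.996, 0.002, 0.002]
ft_force: [-0.2, -1.6, -3.3]
grip_width: 0.0549
```

```bash
python3 - <<'E'
from h import *
plan([644,18.1,268],101,40,step=25)
E
```

```text
t 52.70 tcp [641.8  14.5 277. ] ytool yaw 100.70 tilt [0.18 0.2 ] q [ 0.02  0.53  0.55  1.59  0.   -0.17] F [-0.2 -1.6 -3.3] w 54.9
[[-2.8,3.1,9,0.2,0.2,-0.3,40],[0,0,0,0,0,0,40],[0,0,0,0,0,0,40]]
```

Request:
jog_arm([
  [[-2.8,4,5,0,0,-0.3,40],[0,0,4,0,0,0,40],[0,0,0,0,0,0,40],[0,0,0,0,0,0,40]],
])

```text
clock: 53.1
eef_pos: [0.6439, 0.0186, 0.2681]
tool_rot: [-0.096, 0.995, 0.002, 0.002]
ft_force: [-0.3, 0.7, -2.8]
grip_width: 0.0552
```

```bash
python3 - <<'E'
from h import *
plan([644,18.1,250],101,40,step=25)
E
```

```text
t 53.10 tcp [643.9  18.6 268.1] ytool yaw 100.96 tilt [0.26 0.2 ] q [ 0.03  0.53  0.53  1.57  0.   -0.16] F [-0.3  0.7 -2.8] w 55.2
[[-0,-0.5,18.1,0.1,0.3,0,40],[0,0,0,0,0,0,40],[0,0,0,0,0,0,40]]
```

Request:
jog_arm([
  [[0,-0.5,8,0.1,0.3,0,40],[0,0,7,0,0,0,40],[0,0,5,0,0,0,40],[0,0,2,0,0,0,40],[0,0,2,0,0,0,40]],
])

```text
clock: 53.6
eef_pos: [0.6453, 0.0184, 0.2496]
tool_rot: [-0.096, 0.995, -0.0, 0.005]
ft_force: [-2.1, -0.2, 7.3]
grip_width: 0.0549
```

Request:
jog_arm([
  [[0,0,0,0,0,0,70],[0,0,0,0,0,0,85],[0,0,0,0,0,0,85],[0,0,0,0,0,0,85],[0,0,-40,0,0,0,85]],
])

```text
clock: 54.1
eef_pos: [0.6413, 0.0183, 0.2824]
tool_rot: [-0.096, 0.995, 0.0, -0.003]
ft_force: [0.8, 0.4, -1.1]
grip_width: 0.0849
```

Request:
jog_arm([
  [[0,0,-45,0,0,0,85],[0,0,-30,0,0,0,85],[35,0,-10,0,0,0,85],[45,0,0,0,0,0,85],[45,0,0,0,0,0,85]],
])

```text
clock: 54.6
eef_pos: [0.5258, -0.0051, 0.3675]
tool_rot: [-0.097, 0.995, 0.0, -0.001]
ft_force: [0.6, -0.8, 1.1]
grip_width: 0.085
```

Request:
jog_arm([
  [[45,0,0,0,0,0,85],[45,0,0,0,0,0,85],[20,0,0,0,0,0,85],[0,0,0,0,0,0,85],[0,0,0,0,0,0,85]],
])

```text
clock: 55.1
eef_pos: [0.4096, -0.0276, 0.3686]
tool_rot: [-0.096, 0.995, -0.0, 0.001]
ft_force: [-0.6, 0.1, -0.2]
grip_width: 0.0851
```

```bash
python3 - <<'E'
from h import *
st()
m=cam("side");im=camera("side");k=look("handle_box","side")
if k:
  for z in (.238,.246):
    print(z,fit("handle_box",[(m,k[0].astype(float))],[.6435,.018,.19],z))
t=camera("top")
a=cv2.resize(im[40:280,200:450,::-1],None,fx=1.6,fy=1.6);b=t[60:380,60:460,::-1]
h=min(len(a),len(b));cv2.imwrite("pics/s10.png",np.hstack([a[:h],b[:h]]))
E
```

```text
t 55.10 tcp [409.6 -27.6 368.6] ytool yaw 101.01 tilt [ 0.14 -0.03] q [-0.07  0.04  0.12  1.65 -0.   -0.26] F [-0.6  0.1 -0.2] w 85.1
0.238 (array([0.64338671, 0.0180094 , 0.1718097 ]), np.float64(0.050597328225814246))
0.246 (array([0.64129497, 0.00945114, 0.18379348]), np.float64(0.06372984319529489))
```

View pics/s10.png

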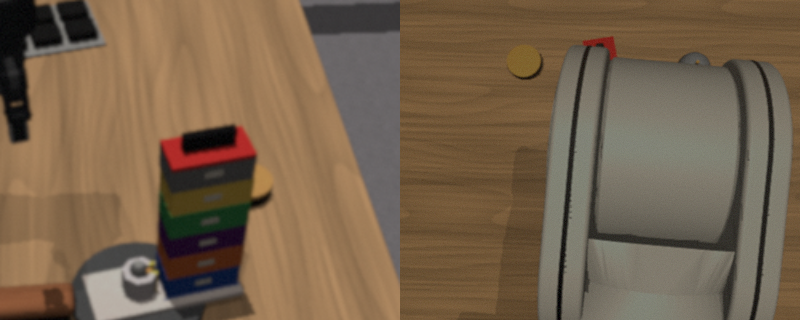

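The side picture shows a straight stack of six boxes on the platter's lugs, with the red lid and black handle on top. The last box seated at TCP z 249.6 mm, exactly as expected. I'm handing in.

```bash
python3 -c "
from workcell import *
print(job_done())"
```

```text
the job is handed in; nothing more can be done
None
```

The job is handed in at about 55 s of the 210 s. The platter is home on the stand over its key, and all six boxes are stacked on its lugs: blue, orange, purple, green, yellow, then the red-lidded handle box on top.

- **Platter:** after I let go, the side and wrist pictures fit its home height, with a turn of about 11°. They did not fit the height where the key's top would stop it.
- **Stacking:** each box stopped within about 2 mm of its flat-seated height, pressed down with 7–14 N. A box riding on the lugs would have been 8 mm higher.
- **Final check:** the side picture shows a straight stack. The handle box fits best at the seated height (0.238 m), centred on the dock, with the arm clear of it. The arm hid the stack from the top camera, so only the side camera supports this.
- **Disturbances:** the yellow box had been knocked about 3 cm. I found it again with the wrist camera before grasping. I noticed no slackening of the grip.
- **Wrong readings:** the networks mistook one thing for another a few times (orange in the top picture, green in the side picture, purple at the start). I used other views in place of those readings.
- **Brush, tin and bell:** I never touched them on purpose, but I did not measure their positions again at the end.

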